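# Restock the dispensing shelf and switch its lamp off

## Task

Restock the low grey shelf: put the rubber stamp that was left on it upright in its grey tray, and stand every pill jar from the delivery crate in a neat row in the shelf's back lane and every carton in a neat row in its front lane, each row straight along the middle of its lane, upright and square to the shelf (cartons with their long sides facing one another), with neighbours side by side no more than about a finger's width apart. When all that is done, switch the lamp off by turning the dimmer knob fully anticlockwise to its stop, and leave the other things on the bench and in the crate where they are.

Things in the scene. Friction and masses are not known exactly. Their poses are not given: they have to be found in the camera images.
- jar1_mid (a point): centre of a round amber pill jar with a white cap: 50 mm diameter (cap 46), 56 mm tall, about 0.12 kg; this point lies 28 mm above its underside; z is its axis, up when it stands. Starts upright in the crate. May be absent (None throughout).
- jar2_mid (a point): centre of a round amber pill jar with a white cap: 50 mm diameter (cap 46), 56 mm tall, about 0.12 kg; this point lies 28 mm above its underside; z is its axis, up when it stands. Starts upright in the crate. May be absent (None throughout).
- jar3_mid (a point): centre of a round amber pill jar with a white cap: 50 mm diameter (cap 46), 56 mm tall, about 0.12 kg; this point lies 28 mm above its underside; z is its axis, up when it stands. Starts upright in the crate. May be absent (None throughout).
- carton1_mid (a point): centre of a small rigid paper-white medicine carton, 52 mm long (its x) by 42 mm wide (its y) by 50 mm tall (its z, up when it stands), about 0.09 kg; this point lies 25 mm above its underside. Starts upright in the crate. May be absent (None throughout).
- carton2_mid (a point): centre of a small rigid paper-white medicine carton, 52 mm long (its x) by 42 mm wide (its y) by 50 mm tall (its z, up when it stands), about 0.09 kg; this point lies 25 mm above its underside. Starts upright in the crate. May be absent (None throughout).
- carton3_mid (a point): centre of a small rigid paper-white medicine carton, 52 mm long (its x) by 42 mm wide (its y) by 50 mm tall (its z, up when it stands), about 0.09 kg; this point lies 25 mm above its underside. Starts upright in the crate. May be absent (None throughout).
- shelf_back (a point): middle of the shelf's back lane, on the board (50 mm above the table). The shelf is a fixed low grey steel stand, 178 mm deep by 236 mm wide, with two lanes running along its y, each 66 mm deep and 220 mm long; x points to the back, away from the robot, z up. Lips 8 mm high surround the board and a flat rail, 30 mm wide and 5 mm high, parts the lanes. Jars belong here.
- shelf_front (a point): middle of the shelf's front lane (nearer the robot), on the board, 96 mm in front of shelf_back with the same axes and sizes. Cartons belong here, with their 52 mm length along x (front to back), so that they stand side by side along y.
- crate: fixed shallow cardboard delivery crate, 240 mm (x) by 320 mm (y); origin under its centre; floor 4 mm thick, rim 14 mm high. Jars and cartons start on its floor; two low tins (12 mm high) between them stay there.
- stamp_grip (a point): point on the upright wooden handle of a rubber stamp, 45 mm above its underside; the handle is 22 mm in diameter from 34 to 62 mm up; black base 46 mm (x) by 32 mm (y) by 16 mm. 62 mm tall, 0.09 kg; z is up along the handle. Starts standing in the front lane of the shelf.
- tray_floor (a point): centre of the inner floor of the stamp's fixed grey open tray, 92 by 92 mm inside, floor 4 mm above the table, walls 22 mm high.
- dimmer_grip (a point): point on the axis of the lamp dimmer's black knob, at the height to grip it: the bar grip is 42 mm long, 14 mm thick, 32 mm tall, its top 7 mm above this point. The bar lies along this point's x axis, which turns with the knob; z is up. The knob sits on a fixed white box, 80 by 80 by 34 mm.
- dimmer (a joint): angle of the dimmer knob, rad: 0 is the off stop, fully anticlockwise seen from above; grows to 2.6 clockwise. Stiff by friction only (0.03 N m), stays where it is left.
- tin: low aluminium tin, 36 mm diameter, 12 mm high, in the crate; a bystander to be left alone; origin at the middle of its underside.
- tin_b: low white tin, 32 mm diameter, 12 mm high, in the crate; a bystander to be left alone; origin at the middle of its underside.
- syrup: tall amber bottle, 130 mm, behind the shelf and crate; a bystander to be left alone; origin at the middle of its underside.
- sanitiser: white jar-shaped bottle with a blue cap, 56 mm diameter, 120 mm tall, at the right; a bystander to be left alone; origin at the middle of its underside.
- pill_cup: small open white cup, 48 mm wide, 35 mm tall, left of the shelf; a bystander to be left alone; origin at the middle of its underside.
Not all that is in view belongs to the job. What is shaped like the part that bears jar3_mid but purple is not meant. What is shaped like the part that bears dimmer_grip but pink or yellow is not meant.

How it is judged:
On the way, in this order (a step that is already met when the one before it is completed fails the run):
1. the stamp stands in its tray and all jars and cartons stand in their rows, the lamp still on (x of jar1_mid in the frame of shelf_back between -0.012 and 0.012 m and z of jar1_mid in the frame of shelf_back between 0.022 and 0.034 m and angle between each of jar1_mid, jar2_mid, jar3_mid, carton1_mid, carton2_mid, carton3_mid's own z axis and vertical below 0.12 rad and (horizontal distance between jar1_mid and jar2_mid below 0.072 m or horizontal distance between jar1_mid and jar3_mid below 0.072 m) and x of jar2_mid in the frame of shelf_back between -0.012 and 0.012 m and z of jar2_mid in the frame of shelf_back between 0.022 and 0.034 m and (horizontal distance between jar2_mid and jar1_mid below 0.072 m or horizontal distance between jar2_mid and jar3_mid below 0.072 m) and x of jar3_mid in the frame of shelf_back between -0.012 and 0.012 m and z of jar3_mid in the frame of shelf_back between 0.022 and 0.034 m and (horizontal distance between jar3_mid and jar1_mid below 0.072 m or horizontal distance between jar3_mid and jar2_mid below 0.072 m) and x of carton1_mid in the frame of shelf_front between -0.012 and 0.012 m and z of carton1_mid in the frame of shelf_front between 0.019 and 0.031 m and angle between the x axis of each of carton1_mid, carton2_mid, carton3_mid and the x axis of shelf_front, either way round below 0.2 rad and (horizontal distance between carton1_mid and carton2_mid below 0.066 m or horizontal distance between carton1_mid and carton3_mid below 0.066 m) and x of carton2_mid in the frame of shelf_front between -0.012 and 0.012 m and z of carton2_mid in the frame of shelf_front between 0.019 and 0.031 m and (horizontal distance between carton2_mid and carton1_mid below 0.066 m or horizontal distance between carton2_mid and carton3_mid below 0.066 m) and x of carton3_mid in the frame of shelf_front between -0.012 and 0.012 m and z of carton3_mid in the frame of shelf_front between 0.019 and 0.031 m and (horizontal distance between carton3_mid and carton1_mid below 0.066 m or horizontal distance between carton3_mid and carton2_mid below 0.066 m) and x of stamp_grip in the frame of tray_floor between -0.04 and 0.04 m and y of stamp_grip in the frame of tray_floor between -0.04 and 0.04 m and z of stamp_grip in the frame of tray_floor between 0.038 and 0.052 m and angle between stamp_grip's own z axis and vertical below 0.2 rad and value of joint dimmer above 0.5 rad), for 0.2 s.
2. the dimmer knob is turned to its anticlockwise stop (value of joint dimmer below 0.07 rad), for 0.2 s.
At the end, for the whole second after the job is handed in: Jars stand in the back lane, cartons in the front: upright within 7 deg, within 12 mm of the lane's middle, cartons square within 11 deg, each within 72 mm (jars) or 66 mm (cartons) of another's centre; stamp upright on its tray's floor within 40 mm of the middle; knob within 0.07 rad of off (x of jar1_mid in the frame of shelf_back between -0.012 and 0.012 m and z of jar1_mid in the frame of shelf_back between 0.022 and 0.034 m and angle between each of jar1_mid, jar2_mid, jar3_mid, carton1_mid, carton2_mid, carton3_mid's own z axis and vertical below 0.12 rad and (horizontal distance between jar1_mid and jar2_mid below 0.072 m or horizontal distance between jar1_mid and jar3_mid below 0.072 m) and x of jar2_mid in the frame of shelf_back between -0.012 and 0.012 m and z of jar2_mid in the frame of shelf_back between 0.022 and 0.034 m and (horizontal distance between jar2_mid and jar1_mid below 0.072 m or horizontal distance between jar2_mid and jar3_mid below 0.072 m) and x of jar3_mid in the frame of shelf_back between -0.012 and 0.012 m and z of jar3_mid in the frame of shelf_back between 0.022 and 0.034 m and (horizontal distance between jar3_mid and jar1_mid below 0.072 m or horizontal distance between jar3_mid and jar2_mid below 0.072 m) and x of carton1_mid in the frame of shelf_front between -0.012 and 0.012 m and z of carton1_mid in the frame of shelf_front between 0.019 and 0.031 m and angle between the x axis of each of carton1_mid, carton2_mid, carton3_mid and the x axis of shelf_front, either way round below 0.2 rad and (horizontal distance between carton1_mid and carton2_mid below 0.066 m or horizontal distance between carton1_mid and carton3_mid below 0.066 m) and x of carton2_mid in the frame of shelf_front between -0.012 and 0.012 m and z of carton2_mid in the frame of shelf_front between 0.019 and 0.031 m and (horizontal distance between carton2_mid and carton1_mid below 0.066 m or horizontal distance between carton2_mid and carton3_mid below 0.066 m) and x of carton3_mid in the frame of shelf_front between -0.012 and 0.012 m and z of carton3_mid in the frame of shelf_front between 0.019 and 0.031 m and (horizontal distance between carton3_mid and carton1_mid below 0.066 m or horizontal distance between carton3_mid and carton2_mid below 0.066 m) and x of stamp_grip in the frame of tray_floor between -0.04 and 0.04 m and y of stamp_grip in the frame of tray_floor between -0.04 and 0.04 m and z of stamp_grip in the frame of tray_floor between 0.038 and 0.052 m and angle between stamp_grip's own z axis and vertical below 0.2 rad and value of joint dimmer below 0.07 rad); the robot touches nothing.
It fails at once if a bystander is moved more than 6 cm or tipped over (distance of any of tin, tin_b, syrup, sanitiser, pill_cup from where it was at the start of the episode above 0.06 m or angle between any of tin, tin_b, syrup, sanitiser, pill_cup's own z axis and vertical above 0.6 rad).
Of jar1, jar2, jar3 only 2 to 3 are there at a start; the rules pass over those that are not, and their reading is None.
Of carton1, carton2, carton3 only 2 to 3 are there at a start; the rules pass over those that are not, and their reading is None.
At some moment in a run one of jar1, jar2, jar3, carton1, carton2, carton3 may be knocked a few centimetres aside while the robot is not near it.
Once in a run the grip may slacken for a moment while it holds something.
It also fails if it takes over 210 s, if anything falls off the work surface, if the arm or the gripper's body presses on something with over 40 N, if the wrist force passes 120 N, or if a joint passes its speed limit or range.

## Robot

A 6-joint arm with a two-finger parallel gripper is mounted at the origin on the work surface. World frame = base frame: x ahead of the robot, y to its left, z up, the work surface at z = 0. Lengths are in m, angles in rad, forces in N, time in s.
With the tool pointing down it reaches from about 0.25 to 0.725 m from the base axis. Payload 4 kg.
Tool frame: the origin (TCP) lies at the very end of the fingers, on their centre line; the grasp point (between the pads) lies 19 mm behind it (tcp_to_grasp is the distance from the TCP to the grasp point, in m); y points along the fingers, z is the direction in which the jaws open and shut, and the axes are right-handed (so a half turn about y gives the same grasp; the last joint's range is limited). The gripper opens to 85 mm and grips with 20 to 120 N. Pads are 22 mm wide; open, the fingers measure 114 mm over their backs; the gripper's body (76 mm by 85 mm) begins 54 mm behind the grasp point. The pads swing forward as they close: fully open they stand 13 mm farther back than shut.
Start: joints at [-1.25, 0.241, 0.005, 1.335, 0, 1.571], TCP at [0.158, -0.474, 0.231] pointing down, gripper open.
Joint ranges: [-2.72, 2.72], [-1.05, 1.87], [-1.09, 1.28], [-1.99, 2.15], [-1.42, 1.44], [-3.14, 3.14]. Speed limits (rad/s): [2.79, 2.79, 3.14, 3.14, 3.14, 3.14].

## Interface

Orientations are given as a 3x3 rotation matrix whose columns are the frame's x, y, z axes.
In Python, from workcell import * gives the robot as it stands.
- The arm moves only by the tool servo_tool, never from a script. Its argument "targets" is a list of rows, each an object with "translation": the shift along the tool's x, y, z in m, a list of three; "roll": the turn about the tool's y in rad; "jaw": the finger opening in m, from 0 to 0.0854. A call has 1 to 12 rows; each row is the pose to reach, as a shift and turn from the pose commanded when the call began, along the tool's axes at that moment; what a row does not reach only later rows make up. A row lasts 1/10 s, in which the tool goes at most 50 mm and 8.59 degrees, less where a joint would pass 70% of its speed; a pose out of reach is approached as far as the arm can. A call with a gripper value outside its range is refused whole. The fingers move at their own pace and stop on an object; the grip force is fixed at half the most. Time passes only in rows, so rows that repeat a pose let the fingers close. It gives the time, the measured TCP pose, the force and the opening at its end, in the units of the state.
- get_state(): the state, without advancing time (a new reading comes with each control period).
- capture(name): name is "side" or "top" or "wrist"; returns (picture, depth): 384x512x3 uint8, blue, green, red; 384x512 float32, m along the optical axis (not along the pixel's ray), 0 where there is no reading.
- camera_model(name): a dict with "vfov" (degrees; the focal length in pixels is half the picture's height over the tangent of half this angle, whatever the lens; pixels are square), "cx", "cy" (the principal point, pixels), "cam_to_world" (4x4, takes a point from camera to world coordinates). Camera axes: x right, y down, z forward; pixel columns grow to the right and rows downward; lengths in m; the calibration is good to about 2 mm. A picture is of the moment at which its call begins: read the wrist's pose just before it. camera_model takes no time and is no camera call; for the wrist camera it gives the pose at the moment of the call.
- sign_off(): hands the job in, once; it reports no verdict.
Trained networks look in the newest picture that a camera, given by its name, has taken for a name from the list of things; names that differ only in an ending like _2 or _b are one class to them, and where a whole thing is asked for, a point or a joint stands for the part that bears it (a point fixed in the world has none). Each returns a list of dicts, best first, with "confidence" (0 to 1); they miss things now and then, are a little off and sometimes report something else, mostly with a low value. They report only what shows in the picture. A call takes as long as a camera call. They do not tell look-alikes from the thing itself.
- look_for(target, camera): "rect" ([left, top, right, bottom] in pixels, round what is visible of it).
- cut_out(target, camera): "pixels" (384x512 bool, what is visible of it) and "rect" ([left, top, right, bottom] in pixels, round what is visible of it).
- landmark_of(target, camera): "point" ([column, row] in pixels: a listed point, or the origin of a listed thing).
The state is a dict: "clock": time; "joint_positions": joint angles; "qvel": joint speeds; "joint_torque": joint torques, N m; "tool_pos": TCP position; "tcp_rot": TCP orientation; "ft_force": force on the tool from outside, world axes, zero at the start; "ft_torque": the same for the moment, N m; "grip_width": finger opening in m.
Only numpy, scipy, OpenCV 4.12 (cv2) and the standard library are available. Lean on these libraries where they do the work, as an engineer would, in place of code of your own. Each camera call takes 0.05 s, during which the arm holds its last target.

## Working session

There is one attempt and no reset: what is moved stays moved. The work goes in short steps, Python scripts to look and compute and a tool call to move; the robot and the scene stay as the last step left them, time stands still between calls to the robot, and variables do not carry over. Pictures are saved under pics/ and viewed, and the job is handed in when it is done.

Besides the shell and the picture viewer there is one more tool, called after "Emit:" in YAML: its name, and indented under it one key for each argument. servo_tool: Moves the arm, as the interface text tells. Its arguments: {"type":"object","properties":{"targets":{"type":"array","items":{"type":"object","properties":{"translation":{"type":"array","items":{"type":"number"}},"roll":{"type":"number"},"jaw":{"type":"number"}}}}},"required":["targets"]}

```bash
ls; mkdir -p pics
python3 - <<'E'
from workcell import *
import cv2,numpy as np
s=get_state()
for k in s: print(k,np.round(s[k],3).tolist() if s[k] is not None else None)
for n in ["top","side","wrist"]:
    p,d=capture(n); cv2.imwrite(f"pics/{n}0.png",p)
    m=camera_model(n); print(n,m["vfov"],m["cx"],m["cy"],np.round(m["cam_to_world"],3).tolist())
E
```

```text
pics
clock 0.0
joint_positions [-1.25, 0.241, 0.004, 1.335, 0.0, 1.571]
qvel [-0.001, -0.001, 0.0, 0.002, 0.001, -0.001]
joint_torque [0.0, -37.232, 25.241, 0.017, 0.0, -0.0]
tool_pos [0.157, -0.474, 0.23]
tcp_rot [[-0.949, -0.001, 0.315], [-0.315, 0.002, -0.949], [-0.0, -1.0, -0.002]]
ft_force [-0.516, 0.251, 0.55]
ft_torque [0.001, -0.018, -0.054]
grip_width 0.086
top 48.2153619825668 255.19960748615824 196.79136558630853 [[0.028, -0.998, 0.065, 0.428], [-1.0, -0.027, 0.011, -0.013], [-0.009, -0.065, -0.998, 1.249], [0.0, 0.0, 0.0, 1.0]]
side 55.71641195225682 259.08317673733563 192.97194540933577 [[-0.818, -0.388, 0.424, 0.079], [-0.575, 0.558, -0.598, 0.604], [-0.005, -0.733, -0.68, 0.767], [0.0, 0.0, 0.0, 1.0]]
wrist 70.4663492449186 254.8329173415514 191.535392762381 [[0.316, -0.902, -0.295, 0.233], [-0.949, -0.301, -0.098, -0.449], [-0.0, 0.311, -0.951, 0.372], [0.0, 0.0, 0.0, 1.0]]
```

View pics/top0.png

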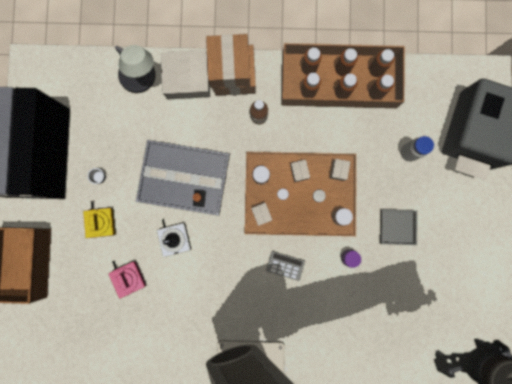

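View pics/side0.png

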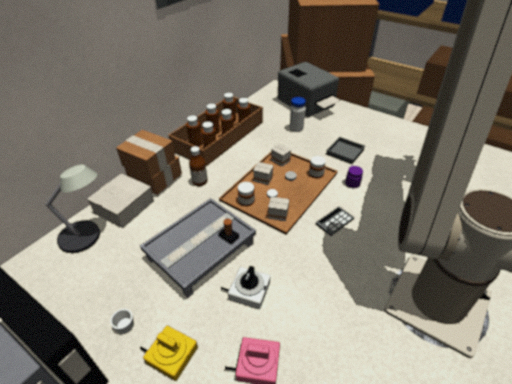

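View pics/wrist0.png

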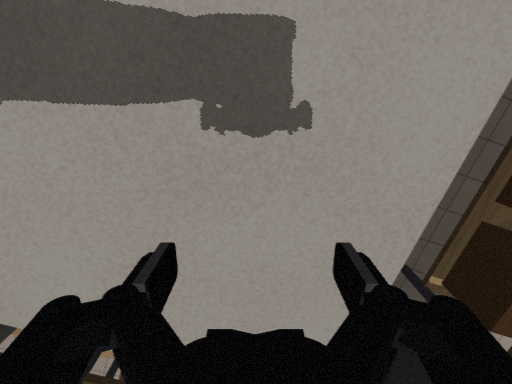

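```bash
cat > h.py <<'E'
from workcell import *
import cv2,numpy as np
def cloud(n,cm=None):
    m=cm or camera_model(n); p,d=capture(n)
    return p,d,deproj(d,m)
def deproj(d,m):
    H,W=d.shape; f=H/2/np.tan(np.radians(m["vfov"])/2)
    v,u=np.mgrid[:H,:W]
    P=np.stack([(u-m["cx"])*d/f,(v-m["cy"])*d/f,d],-1)
    T=np.array(m["cam_to_world"]); W_=P@T[:3,:3].T+T[:3,3]
    W_[d<=0]=np.nan
    return W_
def top_rect(X,zlo,zhi):
    X=X.reshape(-1,3); X=X[np.isfinite(X[:,0])]; X=X[(X[:,2]>zlo)&(X[:,2]<zhi)]
    if len(X)<5: return None
    r=cv2.minAreaRect((X[:,:2]*1000).astype(np.float32))
    return np.round(r[0],1),np.round(r[1],1),round(r[2],1),len(X),np.round(X.mean(0)*1000,1)
def go(x,y,z,yaw=None,zref="tcp"):
    """tool shift to world tcp target; yaw = angle (deg) of jaw (tool z) axis in world, mod 180"""
    s=get_state();R=np.array(s["tcp_rot"]);t=np.array(s["tool_pos"])
    tr=R.T@(np.array([x,y,z])-t)
    out=[np.round(tr,4).tolist()]
    if yaw is not None:
        cur=np.degrees(np.arctan2(R[1,2],R[0,2])); d=(yaw-cur+90)%180-90
        # tool y is down: +roll about y turns yaw negative
        q=s["joint_positions"][5]
        out.append(("roll",round(-np.radians(d),4),"q6",round(q,3),"alt",round(-np.radians(d-np.sign(d)*180),3)))
    dist=np.linalg.norm(tr); out.append(("rows>=",int(np.ceil(dist/.05))))
    print("GO",(x,y,z,yaw),out, "now",np.round(t,4).tolist(),"yaw",round(np.degrees(np.arctan2(R[1,2],R[0,2])),1))
def st():
    s=get_state(); print(s["clock"],np.round(s["tool_pos"],4).tolist(),"F",np.round(s["ft_force"],1).tolist(),"w",round(s["grip_width"],4),"q",np.round(s["joint_positions"],2).tolist())
E
python3 - <<'E'
from h import *
p,d,X=cloud("top")
np.savez("top0.npz",p=p,d=d,X=X)
for n in ["jar1_mid","carton1_mid","stamp_grip","dimmer_grip","tin","tin_b","sanitiser","syrup","pill_cup"]:
    for r in cut_out(n,"top")[:8]:
        m=r["pixels"];Y=X[m]
        Y=Y[np.isfinite(Y[:,0])]
        hi=np.percentile(Y[:,2],90)if len(Y) else 0
        print(n,round(r["confidence"],2),np.round(r["rect"]).tolist(),top_rect(Y,hi-.012,hi+.012))
E
```

```text
jar1_mid 0.56 [253.0, 167.0, 268.0, 184.0] (array([570.6, -14.7]), array([44.8, 42.6]), 89.7, 204, array([569.9, -14.4,  60.6]))
carton1_mid 0.83 [330.0, 158.0, 352.0, 185.0] (array([ 590.9, -238.1]), array([42.5, 52.4]), 82.6, 285, array([ 591. , -237.6,   53.7]))
stamp_grip 0.65 [192.0, 188.0, 207.0, 208.0] (array([498.1, 153.6]), array([16.3, 18.9]), 89.3, 45, array([497.7, 153.8, 111.3]))
dimmer_grip 0.7 [114.0, 274.0, 135.0, 290.0] (array([263.1, 355.2]), array([37.7, 14.4]), 24.1, 84, array([263.5, 354.3,  77.5]))
dimmer_grip 0.64 [164.0, 233.0, 180.0, 248.0] (array([380.1, 227. ]), array([13.3, 39.3]), 15.7, 76, array([380.3, 226.2,  78.4]))
dimmer_grip 0.58 [90.0, 216.0, 104.0, 232.0] (array([422.4, 443.1]), array([38.8, 15.1]), 9.0, 87, array([422.5, 442.4,  77. ]))
dimmer_grip 0.53 [193.0, 188.0, 208.0, 210.0] (array([498.4, 153.9]), array([19.1, 16.3]), 2.6, 47, array([497.7, 154.1, 111.4]))
tin 0.5 [315.0, 191.0, 328.0, 206.0] (array([ 517.8, -182.9]), array([32.7, 33.6]), 45.6, 121, array([ 517.5, -183.1,   15.5]))
tin 0.49 [280.0, 192.0, 288.0, 195.0] (array([520.9, -79
[... 262 characters left out ...]
ray([32.7, 33.6]), 45.6, 121, array([ 517.5, -183.1,   15.5]))
tin_b 0.49 [280.0, 192.0, 288.0, 195.0] (array([520.9, -79.5]), array([23.2, 23.5]), 2.4, 71, array([520.7, -79.3,  15.8]))
tin_b 0.33 [332.0, 158.0, 353.0, 185.0] (array([ 591. , -238.2]), array([42.5, 52.5]), 82.0, 288, array([ 591. , -237.8,   53.7]))
syrup 0.85 [250.0, 103.0, 272.0, 124.0] (array([746.3,  -4.3]), array([19.5, 21.3]), 1.4, 66, array([745.9,  -3.9, 129.4]))
syrup 0.67 [330.0, 208.0, 353.0, 228.0] (array([ 459. , -246.6]), array([43.8, 43.8]), 40.9, 221, array([ 458.7, -246.7,   60.2]))
pill_cup 0.78 [88.0, 169.0, 104.0, 182.0] (array([555.1, 457. ]), array([43.8, 44.2]), 88.2, 104, array([555.9, 458.1,  32.9]))
```

Run:
```python
from h import *
z=np.load("top0.npz");X=z["X"];p=z["p"]
cv2.imwrite("pics/topcrop.png",cv2.resize(p[130:310,75:425],None,fx=2.2,fy=2.2,interpolation=cv2.INTER_CUBIC))
for nm,(u,v) in dict(table=(250,275),shelfback=(190,163),crate=(300,200),tray=(398,227)).items():
    print(nm,np.round(X[v-1:v+2,u-1:u+2].reshape(-1,3).mean(0),4))
def px(u0,v0,u1,v1,zlo,zhi): print(top_rect(X[v0:v1,u0:u1],zlo,zhi))
px(130,135,235,220,.045,.07)   # shelf
px(130,135,235,220,.047,.0525)
px(238,145,362,240,.008,.02)   # crate
px(375,203,422,250,.016,.035)   # tray rim
for v in (205,215,227,240,248): print(v,[tuple(np.round(X[v,u,2:]*1000).astype(int)) for u in range(376,422,3)])
```

```text
table [ 2.826e-01  9.100e-03 -2.000e-04]
shelfback [0.5961 0.1862 0.0502]
crate [ 0.5029 -0.13    0.0036]
tray [ 0.4325 -0.4142  0.0038]
(array([556.1, 204.5]), array([236.4, 178.4]), 81.9, 5252, array([556.7, 205.6,  53. ]))
(array([556.4, 200.7]), array([230.4, 165.3]), 82.7, 2587, array([559.2, 206.1,  50. ]))
(array([ 522.6, -133.7]), array([240.5, 343.4]), 0.4, 1229, array([ 526.7, -135.6,   12.6]))
(array([ 433.6, -412.8]), array([102.4, 100. ]), 89.4, 256, array([ 432.6, -414.1,   21.1]))
205 [(np.int64(-4),), (np.int64(1),), (np.int64(0),), (np.int64(-4),), (np.int64(2),), (np.int64(0),), (np.int64(0),), (np.int64(-4),), (np.int64(0),), (np.int64(1),), (np.int64(3),), (np.int64(-3),), (np.int64(-5),), (np.int64(3),), (np.int64(-1),), (np.int64(-2),)]
215 [(np.int64(0),), (np.int64(0),), (np.int64(22),), (np.int64(4),), (np.int64(4),), (np.int64(4),), (np.int64(4),), (np.int64(2),), (np.int64(4),), (np.int64(5),), (np.int64(6),), (np.int64(-1),), (np.int64(3),), (np.int64(17),), (np.int64(1),), (np.int64(-5),)]
227 [(np.int64(0),), (np.int64(0),), (np.int64(16),), (np.int64(6),), (np.int64(4),), (np.int64(8),), (np.int64(8),), (np.int64(5),), (np.int64(5),), (np.int64(3),), (np.int64(6),), (np.int64(0),), (np.int64(-1),), (np.int64(20),), (np.int64(-4),), (np.int64(0),)]
240 [(np.int64(-3),), (np.int64(0),), (np.int64(20),), (np.int64(0),), (np.int64(4),), (np.int64(4),), (np.int64(7),), (np.int64(6),), (np.int64(3),), (np.int64(6),), (np.int64(1),), (np.int64(2),), (np.int64(5),), (np.int64(16),), (np.int64(-5),), (np.int64(-4),)]
248 [(np.int64(4),), (np.int64(5),), (np.int64(-1),), (np.int64(1),), (np.int64(-5),), (np.int64(-6),), (np.int64(0),), (np.int64(-4),), (np.int64(0),), (np.int64(1),), (np.int64(-4),), (np.int64(1),), (np.int64(-4),), (np.int64(2),), (np.int64(-3),), (np.int64(-2),)]
```

View pics/topcrop.png

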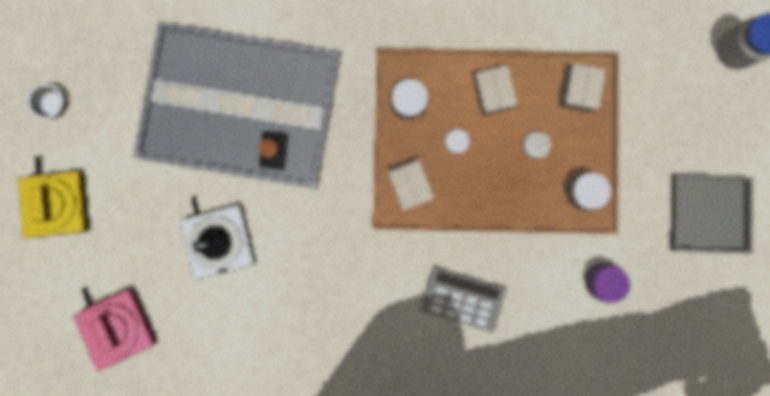

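```bash
cat >> h.py <<'E'
def long_yaw(X,zlo,zhi):
    X=X.reshape(-1,3); X=X[np.isfinite(X[:,0])]; X=X[(X[:,2]>zlo)&(X[:,2]<zhi)]
    r=cv2.minAreaRect((X[:,:2]*1000).astype(np.float32)); b=cv2.boxPoints(r)
    e=[b[1]-b[0],b[2]-b[1]]; e=max(e,key=np.linalg.norm)
    return np.round(r[0],1).tolist(),sorted(np.round(r[1],1).tolist()),"long yaw",round(float(np.degrees(np.arctan2(e[1],e[0]))%180),1),len(X)
E
python3 - <<'E'
from h import *
z=np.load("top0.npz");X=z["X"]
def px(n,u0,v0,u1,v1,zlo,zhi): print(n,long_yaw(X[v0:v1,u0:u1],zlo,zhi))
px("shelf",130,135,235,220,.045,.07)
px("c341",325,152,358,188,.048,.062)
px("c301",285,152,318,188,.048,.062)
px("c261",245,198,278,230,.048,.062)
px("j261",248,160,274,188,.053,.068)
px("j343",325,200,358,232,.053,.068)
px("purple",335,243,367,275,.053,.068)
px("stampbase",188,185,210,212,.06,.075)
px("stamptop",188,185,210,212,.1,.12)
px("dim",160,225,190,255,.07,.085)
px("dimbox",155,218,195,262,.029,.039)
px("tray",375,203,422,250,.016,.035)
px("sanit",395,125,440,165,.11,.13)
E
```

```text
shelf ([556.1, 204.5], [178.4, 236.4], 'long yaw', 81.9, 5252)
c341 ([591.1, -238.2], [42.5, 52.1], 'long yaw', 172.0, 282)
c301 ([584.9, -124.9], [42.3, 51.8], 'long yaw', 15.2, 281)
c261 ([459.4, -19.6], [42.0, 51.8], 'long yaw', 23.4, 280)
j261 ([570.6, -14.7], [42.6, 44.8], 'long yaw', 89.7, 212)
j343 ([459.0, -246.6], [43.7, 44.0], 'long yaw', 41.9, 222)
purple ([341.6, -273.9], [43.6, 44.5], 'long yaw', 9.8, 204)
stampbase ([491.4, 154.0], [58.6, 58.6], 'long yaw', 86.0, 149)
stamptop ([498.2, 155.1], [18.9, 19.3], 'long yaw', 89.3, 52)
dim ([379.8, 227.9], [13.3, 41.2], 'long yaw', 105.7, 78)
dimbox ([379.8, 228.5], [79.7, 80.4], 'long yaw', 105.7, 400)
tray ([433.6, -412.8], [100.0, 102.4], 'long yaw', 89.4, 256)
sanit ([652.0, -445.9], [48.4, 48.7], 'long yaw', 166.1, 289)
```

Run:
```python
from h import *
go(.498,.1545,.18,10)
```

```text
GO (0.498, 0.1545, 0.18, 10) [[-0.5213, 0.0513, -0.4896], ('roll', np.float64(-1.4246), 'q6', np.float64(1.571), 'alt', np.float64(1.717)), ('rows>=', 15)] now [0.1576, -0.4745, 0.2313] yaw -71.6
```

Emit:
servo_tool:
  targets:
    - {"translation": [-0.521, 0.051, -0.49], "roll": -1.425, "jaw": 0.05}
    - {"translation": [-0.521, 0.051, -0.49], "roll": -1.425, "jaw": 0.05}
    - {"translation": [-0.521, 0.051, -0.49], "roll": -1.425, "jaw": 0.05}
    - {"translation": [-0.521, 0.051, -0.49], "roll": -1.425, "jaw": 0.05}
    - {"translation": [-0.521, 0.051, -0.49], "roll": -1.425, "jaw": 0.05}
    - {"translation": [-0.521, 0.051, -0.49], "roll": -1.425, "jaw": 0.05}
    - {"translation": [-0.521, 0.051, -0.49], "roll": -1.425, "jaw": 0.05}
    - {"translation": [-0.521, 0.051, -0.49], "roll": -1.425, "jaw": 0.05}
    - {"translation": [-0.521, 0.051, -0.49], "roll": -1.425, "jaw": 0.05}
    - {"translation": [-0.521, 0.051, -0.49], "roll": -1.425, "jaw": 0.05}
    - {"translation": [-0.521, 0.051, -0.49], "roll": -1.425, "jaw": 0.05}
    - {"translation": [-0.521, 0.051, -0.49], "roll": -1.425, "jaw": 0.05}

```text
clock: 1.85
tool_pos: [0.4429, 0.0542, 0.1888]
tcp_rot: [[0.175, 0.001, 0.985], [-0.985, -0.0, 0.175], [0.0, -1.0, 0.001]]
ft_force: [0.9, -1.2, -0.4]
grip_width: 0.0498
```

Run:
```python
from h import *
st();go(.498,.1545,.18,10)
```

```text
1.85 [0.4429, 0.0542, 0.1888] F [0.9, -1.2, -0.4] w 0.0498 q [0.12, 0.16, -0.21, 1.2, -0.0, 1.52]
GO (0.498, 0.1545, 0.18, 10) [[-0.0891, 0.0089, 0.0718], ('roll', np.float64(0.0011), 'q6', np.float64(1.517), 'alt', np.float64(-3.141)), ('rows>=', 3)] now [0.4429, 0.0542, 0.1888] yaw 10.1
```

Emit:
servo_tool:
  targets:
    - {"translation": [-0.089, 0.009, 0.072], "jaw": 0.05}
    - {"translation": [-0.089, 0.009, 0.072], "jaw": 0.05}
    - {"translation": [-0.089, 0.009, 0.072], "jaw": 0.05}
    - {"translation": [-0.089, 0.05, 0.072], "jaw": 0.05}
    - {"translation": [-0.089, 0.09, 0.072], "jaw": 0.05}
    - {"translation": [-0.089, 0.113, 0.072], "jaw": 0.05}
    - {"translation": [-0.089, 0.113, 0.072], "jaw": 0.05}

```text
invalid input
```

Run:
```python
from h import *
p,d=capture("wrist"); cv2.imwrite("pics/w1.png",p); st()
```

```text
1.9 [0.4465, 0.0604, 0.1882] F [4.7, 4.9, 1.2] w 0.0501 q [0.13, 0.16, -0.21, 1.2, 0.01, 1.52]
```

View pics/w1.png

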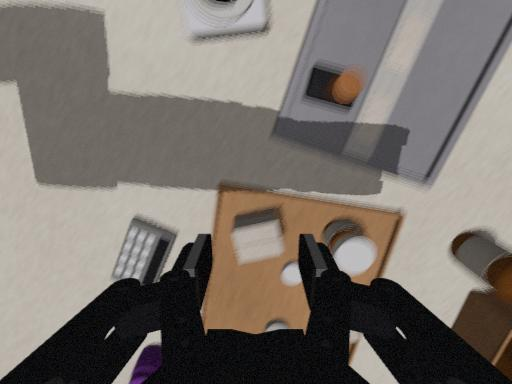

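Run:
```python
from h import *
go(.498,.1545,.18,10)
```

```text
GO (0.498, 0.1545, 0.18, 10) [[-0.0831, 0.009, 0.0677], ('roll', np.float64(0.0076), 'q6', np.float64(1.52), 'alt', np.float64(-3.134)), ('rows>=', 3)] now [0.4465, 0.0604, 0.1882] yaw 10.4
```

Emit:
servo_tool:
  targets:
    - {"translation": [-0.083, 0.009, 0.068], "roll": 0, "jaw": 0.05}
    - {"translation": [-0.083, 0.009, 0.068], "roll": 0, "jaw": 0.05}
    - {"translation": [-0.083, 0.009, 0.068], "roll": 0, "jaw": 0.05}
    - {"translation": [-0.083, 0.04, 0.068], "roll": 0, "jaw": 0.05}
    - {"translation": [-0.083, 0.06, 0.068], "roll": 0, "jaw": 0.05}
    - {"translation": [-0.083, 0.06, 0.068], "roll": 0, "jaw": 0.05}
    - {"translation": [-0.083, 0.06, 0.068], "roll": 0, "jaw": 0.05}

```text
clock: 2.6
tool_pos: [0.4943, 0.145, 0.1289]
tcp_rot: [[0.174, -0.001, 0.985], [-0.985, -0.0, 0.174], [0.0, -1.0, -0.001]]
ft_force: [0.6, -0.1, 0.0]
grip_width: 0.0499
```

Run:
```python
from h import *
st();go(.498,.1545,.076,10)
p,d,X=cloud("wrist"); cv2.imwrite("pics/w1.png",p)
b=p.astype(int)
Y=X.reshape(-1,3);s=get_state()["tool_pos"]
m=(np.abs(Y[:,0]-.498)<.04)&(np.abs(Y[:,1]-.155)<.04)
print(top_rect(Y[m],.105,.118),top_rect(Y[m],.06,.07))
```

```text
2.6 [0.4943, 0.145, 0.1289] F [0.6, -0.1, 0.0] w 0.0499 q [0.29, 0.34, -0.14, 1.1, -0.0, 1.68]
GO (0.498, 0.1545, 0.076, 10) [[-0.0087, 0.0529, 0.0053], ('roll', np.float64(-0.0001), 'q6', np.float64(1.682), 'alt', np.float64(3.142)), ('rows>=', 2)] now [0.4943, 0.145, 0.1289] yaw 10.0
(array([494.8, 154.9]), array([21.1, 21.1]), 67.8, 851, array([494.7, 155.8, 109.8])) (array([494.9, 154.7]), array([32.3, 46.1]), 86.0, 1521, array([493.4, 159.1,  65.1]))
```

View pics/w1.png

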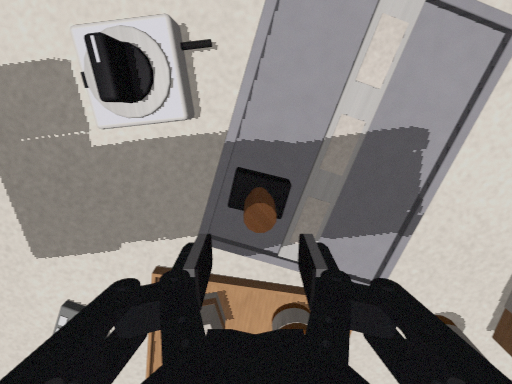

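Emit:
servo_tool:
  targets:
    - {"translation": [-0.0096, 0.01, 0.003], "roll": 0, "jaw": 0.05}
    - {"translation": [-0.0096, 0.035, 0.003], "roll": 0, "jaw": 0.05}
    - {"translation": [-0.0096, 0.053, 0.003], "roll": 0, "jaw": 0.05}
    - {"translation": [-0.0096, 0.053, 0.003], "roll": 0, "jaw": 0.015}
    - {"translation": [-0.0096, 0.053, 0.003], "roll": 0, "jaw": 0.015}
    - {"translation": [-0.0096, 0.053, 0.003], "roll": 0, "jaw": 0.015}
    - {"translation": [-0.0096, 0.053, 0.003], "roll": 0, "jaw": 0.015}
    - {"translation": [-0.0096, 0.053, 0.003], "roll": 0, "jaw": 0.015}
    - {"translation": [-0.0096, 0.01, 0.003], "roll": 0, "jaw": 0.015}
    - {"translation": [-0.0096, -0.04, 0.003], "roll": 0, "jaw": 0.015}
    - {"translation": [-0.0096, -0.05, 0.003], "roll": 0, "jaw": 0.015}

```text
clock: 3.75
tool_pos: [0.4994, 0.1567, 0.1851]
tcp_rot: [[0.174, 0.011, 0.985], [-0.985, 0.003, 0.174], [-0.001, -1.0, 0.011]]
ft_force: [1.3, 0.2, -0.3]
grip_width: 0.0203
```

Run:
```python
from h import *
st();go(.4336,-.4128,.15,-45)
p,d,X=cloud("wrist"); cv2.imwrite("pics/w2.png",p); np.save("w2.npy",X)
Y=X.reshape(-1,3)
m=(Y[:,1]>.06)&(Y[:,1]<.35)&(Y[:,0]>.4)
print(long_yaw(Y[m],.054,.062))
```

```text
3.75 [0.4994, 0.1567, 0.1851] F [1.3, 0.2, -0.3] w 0.0203 q [0.3, 0.3, -0.03, 1.22, -0.0, 1.7]
GO (0.4336, -0.4128, 0.15, -45) [[0.5494, 0.0324, -0.1643], ('roll', np.float64(0.9603), 'q6', np.float64(1.7), 'alt', np.float64(-2.181)), ('rows>=', 12)] now [0.4994, 0.1567, 0.1851] yaw 10.0
([642.6, 191.2], [236.5, 360.0], 'long yaw', 172.1, 10876)
```

View pics/w2.png

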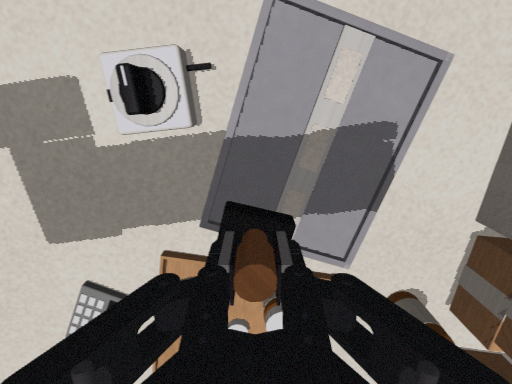

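Emit:
servo_tool:
  targets:
    - {"translation": [0.549, 0.0, -0.164], "roll": 0.96, "jaw": 0.015}
    - {"translation": [0.549, 0.0, -0.164], "roll": 0.96, "jaw": 0.015}
    - {"translation": [0.549, 0.0, -0.164], "roll": 0.96, "jaw": 0.015}
    - {"translation": [0.549, 0.0, -0.164], "roll": 0.96, "jaw": 0.015}
    - {"translation": [0.549, 0.0, -0.164], "roll": 0.96, "jaw": 0.015}
    - {"translation": [0.549, 0.0, -0.164], "roll": 0.96, "jaw": 0.015}
    - {"translation": [0.549, 0.0, -0.164], "roll": 0.96, "jaw": 0.015}
    - {"translation": [0.549, 0.0, -0.164], "roll": 0.96, "jaw": 0.015}
    - {"translation": [0.549, 0.0, -0.164], "roll": 0.96, "jaw": 0.015}
    - {"translation": [0.549, 0.0, -0.164], "roll": 0.96, "jaw": 0.015}
    - {"translation": [0.549, 0.0, -0.164], "roll": 0.96, "jaw": 0.015}
    - {"translation": [0.549, 0.03, -0.164], "roll": 0.96, "jaw": 0.015}

```text
clock: 5.0
tool_pos: [0.4308, -0.4198, 0.1512]
tcp_rot: [[-0.71, 0.006, 0.704], [-0.705, -0.007, -0.71], [0.001, -1.0, 0.009]]
ft_force: [0.1, 0.9, -0.7]
grip_width: 0.0207
```

Emit:
servo_tool:
  targets:
    - {"translation": [0, 0, 0], "roll": 0, "jaw": 0.015}
    - {"translation": [0, 0, 0], "roll": 0, "jaw": 0.015}

```text
clock: 5.2
tool_pos: [0.4285, -0.4129, 0.1463]
tcp_rot: [[-0.708, -0.003, 0.706], [-0.706, 0.004, -0.708], [-0.0, -1.0, -0.005]]
ft_force: [0.1, -0.3, 0.6]
grip_width: 0.0204
```

Run:
```python
from h import *
p,d,X=cloud("wrist"); cv2.imwrite("pics/w3.png",p)
st();go(.4336,-.4128,.032,-45)
Y=X.reshape(-1,3)
m=(np.abs(Y[:,1]+.413)<.07)&(np.abs(Y[:,0]-.433)<.07)
print(long_yaw(Y[m],.017,.026),long_yaw(Y[m],-.003,.027))
X=np.load("w2.npy");Y=X.reshape(-1,3)
m=(Y[:,1]>.06)&(Y[:,1]<.35)&(Y[:,0]>.45)&(Y[:,0]<.67)&((Y[:,0]-.5)*.7+Y[:,1]>.09)
print(long_yaw(Y[m],.05,.062))
```

```text
5.25 [0.4294, -0.4127, 0.1476] F [0.4, -0.4, -0.9] w 0.0203 q [-0.77, 0.48, 0.13, 1.22, 0.0, 1.59]
GO (0.4336, -0.4128, 0.032, -45) [[-0.0029, 0.1156, 0.0033], ('roll', np.float64(0.0003), 'q6', np.float64(1.59), 'alt', np.float64(-3.141)), ('rows>=', 3)] now [0.4294, -0.4127, 0.1476] yaw -45.0
([430.2, -413.8], [100.4, 100.4], 'long yaw', 179.9, 1249) ([433.0, -413.0], [140.0, 140.0], 'long yaw', 0.0, 13603)
([552.5, 203.7], [178.2, 236.5], 'long yaw', 82.1, 16596)
```

View pics/w3.png

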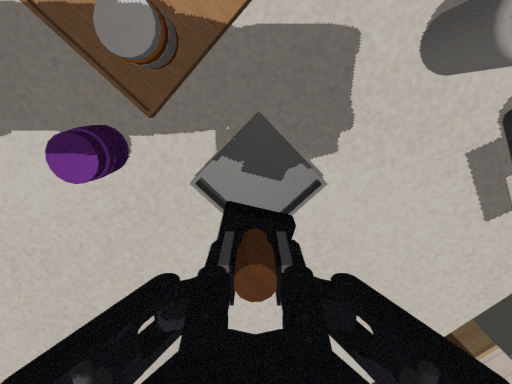

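Emit:
servo_tool:
  targets:
    - {"translation": [0, 0.05, 0], "roll": 0, "jaw": 0.015}
    - {"translation": [0, 0.09, 0], "roll": 0, "jaw": 0.015}
    - {"translation": [0, 0.105, 0], "roll": 0, "jaw": 0.015}
    - {"translation": [0, 0.116, 0], "roll": 0, "jaw": 0.015}
    - {"translation": [0, 0.116, 0], "roll": 0, "jaw": 0.015}
    - {"translation": [0, 0.117, 0], "roll": 0, "jaw": 0.015}

```text
clock: 5.85
tool_pos: [0.4313, -0.4139, 0.0333]
tcp_rot: [[-0.706, 0.002, 0.708], [-0.708, -0.002, -0.706], [-0.0, -1.0, 0.003]]
ft_force: [-0.3, 0.7, 0.5]
grip_width: 0.0204
```

Run:
```python
from h import *
st()
```

```text
5.85 [0.4313, -0.4139, 0.0333] F [-0.3, 0.7, 0.5] w 0.0204 q [-0.76, 0.58, -0.02, 0.96, 0.0, 1.59]
```

Emit:
servo_tool:
  targets:
    - {"translation": [0, 0.002, 0], "roll": 0, "jaw": 0.015}
    - {"translation": [0, 0.002, 0], "roll": 0, "jaw": 0.015}
    - {"translation": [0, 0.002, 0], "roll": 0, "jaw": 0.04}
    - {"translation": [0, 0.002, 0], "roll": 0, "jaw": 0.045}
    - {"translation": [0, 0.002, 0], "roll": 0, "jaw": 0.045}
    - {"translation": [0, -0.04, 0], "roll": 0, "jaw": 0.045}
    - {"translation": [0, -0.09, 0], "roll": 0, "jaw": 0.085}
    - {"translation": [0, -0.13, 0], "roll": 0, "jaw": 0.085}
    - {"translation": [0, -0.13, 0], "roll": 0, "jaw": 0.085}

```text
clock: 6.75
tool_pos: [0.4332, -0.4166, 0.1693]
tcp_rot: [[-0.707, 0.01, 0.707], [-0.707, -0.01, -0.707], [-0.0, -1.0, 0.014]]
ft_force: [0.2, -1.4, -0.2]
grip_width: 0.0844
```

```bash
cat >> h.py <<'E'
def scan():
    """positions from top by height/geometry windows around the crate"""
    p,d,X=cloud("top"); np.savez("toplast.npz",p=p,d=d,X=X)
    Z=np.nan_to_num(X[...,2]); x=np.nan_to_num(X[...,0]);y=np.nan_to_num(X[...,1])
    reg=((x>.28)&(x<.69)&(y>-.5)&(y<.34))
    m=((Z>.035)&(Z<.13)&reg).astype(np.uint8)
    n,l,s,c=cv2.connectedComponentsWithStats(m)
    for i in range(1,n):
        if s[i,4]<30: continue
        Y=X[l==i]; h=np.percentile(Y[:,2],85)
        if s[i,4]>1500: print("big",long_yaw(Y,-1,1),round(h,3));continue
        print(np.round(c[i]).tolist(),"h",round(h,3),long_yaw(Y,h-.01,h+.012))
    return p,X
E
python3 - <<'E'
from h import *
st(); p,X=scan(); cv2.imwrite("pics/t2.png",p)
go(.4573,-.2471,.12,-28)
w,_,Y=cloud("wrist");cv2.imwrite("pics/w4.png",w)
Y=Y.reshape(-1,3);m=(np.abs(Y[:,1]+.414)<.05)&(np.abs(Y[:,0]-.431)<.05)
print(long_yaw(Y[m],.058,.075),long_yaw(Y[m],.018,.027))
E
```

```text
6.75 [0.4332, -0.4166, 0.1693] F [0.2, -1.4, -0.2] w 0.0844 q [-0.77, 0.46, 0.16, 1.26, 0.0, 1.59]
[419.0, 147.0] h 0.121 ([651.8, -445.6], [48.0, 49.6], 'long yaw', 153.8, 288)
big ([556.0, 204.7], [178.0, 237.0], 'long yaw', 82.0, 5359) 0.057
[341.0, 169.0] h 0.056 ([591.1, -238.6], [42.2, 52.0], 'long yaw', 171.5, 288)
[300.0, 170.0] h 0.056 ([585.1, -125.1], [42.4, 52.2], 'long yaw', 14.7, 284)
[261.0, 174.0] h 0.063 ([570.5, -14.6], [42.5, 44.6], 'long yaw', 91.8, 215)
[262.0, 214.0] h 0.056 ([459.3, -19.7], [42.0, 51.6], 'long yaw', 23.1, 281)
[343.0, 216.0] h 0.062 ([458.6, -247.3], [44.3, 44.8], 'long yaw', 91.6, 224)
[173.0, 239.0] h 0.059 ([380.3, 228.0], [38.9, 40.6], 'long yaw', 113.4, 43)
[403.0, 228.0] h 0.065 ([431.4, -412.6], [19.3, 20.7], 'long yaw', 91.4, 55)
[352.0, 258.0] h 0.058 ([341.1, -274.3], [43.8, 44.2], 'long yaw', 91.7, 227)
GO (0.4573, -0.2471, 0.12, -28) [[-0.1371, 0.045, -0.1014], ('roll', np.float64(-0.2964), 'q6', np.float64(1.59), 'alt', np.float64(2.845)), ('rows>=', 4)] now [0.4319, -0.4155, 0.1659] yaw -45.0
([428.9, -414.0], [20.6, 20.9], 'long yaw', 136.1, 404) ([430.7, -414.0], [99.4, 99.9], 'long yaw', 90.0, 2066)
```

View pics/w4.png

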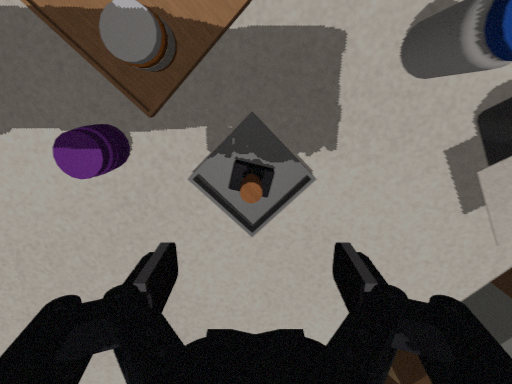

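Run:
```python
from h import *
go(.4569,-.2473,.1,-28)
```

```text
GO (0.4569, -0.2473, 0.1, -28) [[-0.1367, 0.0628, -0.0996], ('roll', np.float64(-0.2965), 'q6', np.float64(1.59), 'alt', np.float64(2.845)), ('rows>=', 4)] now [0.4306, -0.4142, 0.1631] yaw -45.0
```

Emit:
servo_tool:
  targets:
    - {"translation": [-0.137, 0.063, -0.1], "roll": -0.296, "jaw": 0.076}
    - {"translation": [-0.137, 0.063, -0.1], "roll": -0.296, "jaw": 0.076}
    - {"translation": [-0.137, 0.063, -0.1], "roll": -0.296, "jaw": 0.076}
    - {"translation": [-0.137, 0.063, -0.1], "roll": -0.296, "jaw": 0.076}
    - {"translation": [-0.137, 0.063, -0.1], "roll": -0.296, "jaw": 0.076}
    - {"translation": [-0.137, 0.063, -0.1], "roll": -0.296, "jaw": 0.076}

```text
clock: 7.45
tool_pos: [0.4551, -0.2449, 0.0971]
tcp_rot: [[-0.468, -0.003, 0.884], [-0.884, 0.001, -0.468], [0.0, -1.0, -0.003]]
ft_force: [0.3, 0.2, -0.0]
grip_width: 0.076
```

Run:
```python
from h import *
w,_,Y=cloud("wrist");cv2.imwrite("pics/w5.png",w);st()
go(.4569,-.2473,.015,-28)
Y=Y.reshape(-1,3);m=(np.abs(Y[:,1]+.247)<.05)&(np.abs(Y[:,0]-.457)<.05)
print(long_yaw(Y[m],.053,.07))
```

```text
7.5 [0.4557, -0.246, 0.0978] F [-0.4, -1.5, 0.5] w 0.0761 q [-0.49, 0.37, -0.17, 1.02, -0.0, 1.56]
GO (0.4569, -0.2473, 0.015, -28) [[0.0005, 0.0828, 0.0018], ('roll', np.float64(-0.0001), 'q6', np.float64(1.565), 'alt', np.float64(3.142)), ('rows>=', 2)] now [0.4557, -0.246, 0.0978] yaw -28.0
([455.4, -248.1], [45.1, 45.9], 'long yaw', 69.1, 3011)
```

View pics/w5.png

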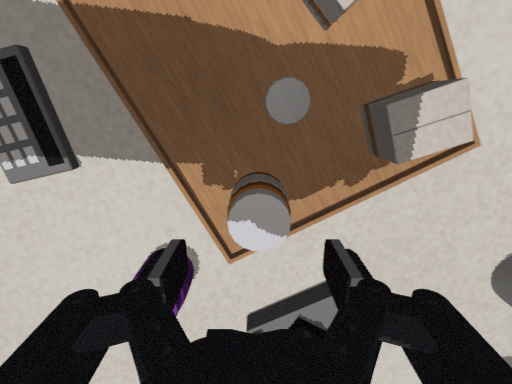

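Emit:
servo_tool:
  targets:
    - {"translation": [0.001, 0.04, 0.001], "roll": 0, "jaw": 0.076}
    - {"translation": [0.001, 0.07, 0.001], "roll": 0, "jaw": 0.076}
    - {"translation": [0.001, 0.083, 0.001], "roll": 0, "jaw": 0.076}
    - {"translation": [0.001, 0.083, 0.001], "roll": 0, "jaw": 0.04}
    - {"translation": [0.001, 0.083, 0.001], "roll": 0, "jaw": 0.04}
    - {"translation": [0.001, 0.083, 0.001], "roll": 0, "jaw": 0.04}
    - {"translation": [0.001, 0.083, 0.001], "roll": 0, "jaw": 0.04}
    - {"translation": [0.001, 0.083, 0.001], "roll": 0, "jaw": 0.04}

```text
clock: 8.3
tool_pos: [0.457, -0.2477, 0.0164]
tcp_rot: [[-0.47, 0.001, 0.883], [-0.883, -0.001, -0.47], [0.0, -1.0, 0.002]]
ft_force: [1.0, 1.3, -1.8]
grip_width: 0.0481
```

Run:
```python
from h import *
st();go(.6061,.2281,.16,-8)
```

```text
8.3 [0.457, -0.2477, 0.0164] F [1.0, 1.3, -1.8] w 0.0481 q [-0.5, 0.47, -0.27, 0.83, 0.0, 1.56]
GO (0.6061, 0.2281, 0.16, -8) [[-0.4901, -0.1438, -0.0918], ('roll', np.float64(-0.3496), 'q6', np.float64(1.563), 'alt', np.float64(2.792)), ('rows>=', 11)] now [0.457, -0.2477, 0.0164] yaw -28.0
```

Emit:
servo_tool:
  targets:
    - {"translation": [0, -0.03, 0], "roll": 0, "jaw": 0.04}
    - {"translation": [0, -0.08, 0], "roll": 0, "jaw": 0.04}
    - {"translation": [0, -0.12, 0], "roll": 0, "jaw": 0.04}
    - {"translation": [-0.49, -0.144, -0.092], "roll": -0.35, "jaw": 0.04}
    - {"translation": [-0.49, -0.144, -0.092], "roll": -0.35, "jaw": 0.04}
    - {"translation": [-0.49, -0.144, -0.092], "roll": -0.35, "jaw": 0.04}
    - {"translation": [-0.49, -0.144, -0.092], "roll": -0.35, "jaw": 0.04}
    - {"translation": [-0.49, -0.144, -0.092], "roll": -0.35, "jaw": 0.04}
    - {"translation": [-0.49, -0.144, -0.092], "roll": -0.35, "jaw": 0.04}
    - {"translation": [-0.49, -0.144, -0.092], "roll": -0.35, "jaw": 0.04}
    - {"translation": [-0.49, -0.144, -0.092], "roll": -0.35, "jaw": 0.04}
    - {"translation": [-0.49, -0.144, -0.092], "roll": -0.35, "jaw": 0.04}

```text
clock: 9.5
tool_pos: [0.591, 0.1838, 0.1577]
tcp_rot: [[-0.138, 0.001, 0.99], [-0.99, -0.0, -0.138], [-0.0, -1.0, 0.001]]
ft_force: [1.1, -1.4, -0.4]
grip_width: 0.0482
```

Run:
```python
from h import *
st();p,d=capture("side");cv2.imwrite("pics/s2.png",p);st();go(.6061,.2281,.16,-8)
```

```text
9.5 [0.591, 0.1838, 0.1577] F [1.1, -1.4, -0.4] w 0.0482 q [0.3, 0.51, 0.21, 1.27, -0.0, 2.01]
9.55 [0.5932, 0.1924, 0.1577] F [5.1, 4.4, -0.4] w 0.0484 q [0.31, 0.52, 0.22, 1.27, 0.01, 2.01]
GO (0.6061, 0.2281, 0.16, -8) [[-0.0371, -0.002, 0.0082], ('roll', np.float64(0.0084), 'q6', np.float64(2.013), 'alt', np.float64(-3.133)), ('rows>=', 1)] now [0.5932, 0.1924, 0.1577] yaw -7.5
```

View pics/s2.png

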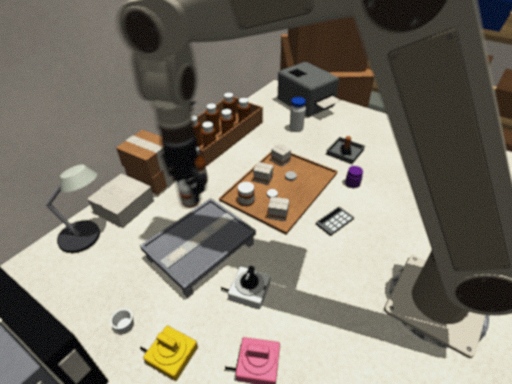

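Jar held (near 190,197). Move over the slot and settle, then measure.

Emit:
servo_tool:
  targets:
    - {"translation": [-0.037, 0.02, 0.008], "roll": 0.005, "jaw": 0.04}
    - {"translation": [-0.037, 0.05, 0.008], "roll": 0.005, "jaw": 0.04}
    - {"translation": [-0.037, 0.06, 0.008], "roll": 0.005, "jaw": 0.04}
    - {"translation": [-0.037, 0.06, 0.008], "roll": 0.005, "jaw": 0.04}
    - {"translation": [-0.037, 0.06, 0.008], "roll": 0.005, "jaw": 0.04}

```text
clock: 10.05
tool_pos: [0.6041, 0.2164, 0.0982]
tcp_rot: [[-0.145, 0.0, 0.989], [-0.989, 0.0, -0.145], [-0.0, -1.0, 0.0]]
ft_force: [-0.2, -0.9, -2.2]
grip_width: 0.0481
```

Run:
```python
from h import *
p,d,X=cloud("wrist");cv2.imwrite("pics/w6.png",p);st();go(.6061,.2281,.0625,-8)
```

```text
10.1 [0.6047, 0.2165, 0.099] F [0.2, 0.7, -0.3] w 0.048 q [0.34, 0.6, 0.2, 1.17, -0.0, 2.06]
GO (0.6061, 0.2281, 0.0625, -8) [[-0.0116, 0.0365, -0.0003], ('roll', np.float64(-0.0057), 'q6', np.float64(2.06), 'alt', np.float64(3.136)), ('rows>=', 1)] now [0.6047, 0.2165, 0.099] yaw -8.3
```

View pics/w6.png

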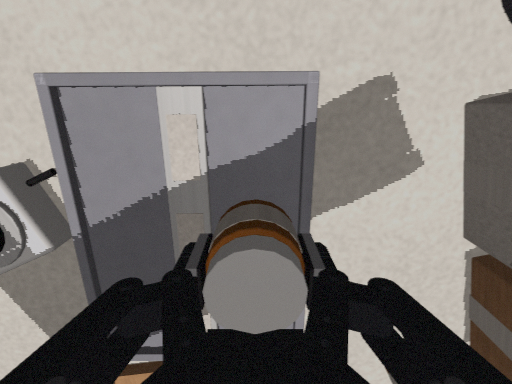

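Emit:
servo_tool:
  targets:
    - {"translation": [-0.0116, 0.005, 0], "roll": -0.005, "jaw": 0.04}
    - {"translation": [-0.0116, 0.025, 0], "roll": -0.005, "jaw": 0.04}
    - {"translation": [-0.0116, 0.036, 0], "roll": -0.005, "jaw": 0.04}
    - {"translation": [-0.0116, 0.037, 0], "roll": -0.005, "jaw": 0.04}
    - {"translation": [-0.0116, 0.037, 0], "roll": -0.005, "jaw": 0.04}

```text
clock: 10.6
tool_pos: [0.6059, 0.2293, 0.0616]
tcp_rot: [[-0.139, 0.001, 0.99], [-0.99, 0.001, -0.139], [-0.001, -1.0, 0.001]]
ft_force: [-0.9, 1.2, 3.9]
grip_width: 0.0481
```

Run:
```python
from h import *
st();go(.6061,.2281,.0625,-8)
```

```text
10.6 [0.6059, 0.2293, 0.0616] F [-0.9, 1.2, 3.9] w 0.0481 q [0.36, 0.64, 0.17, 1.1, 0.0, 2.07]
GO (0.6061, 0.2281, 0.0625, -8) [[0.0011, -0.0009, 0.0004], ('roll', np.float64(0.0007), 'q6', np.float64(2.071), 'alt', np.float64(-3.141)), ('rows>=', 1)] now [0.6059, 0.2293, 0.0616] yaw -8.0
```

Emit:
servo_tool:
  targets:
    - {"translation": [0, 0, 0], "roll": 0, "jaw": 0.066}
    - {"translation": [0, 0, 0], "roll": 0, "jaw": 0.066}
    - {"translation": [0, 0, 0], "roll": 0, "jaw": 0.066}
    - {"translation": [0, -0.04, 0], "roll": 0, "jaw": 0.066}
    - {"translation": [0, -0.08, 0], "roll": 0, "jaw": 0.066}
    - {"translation": [0, -0.11, 0], "roll": 0, "jaw": 0.076}
    - {"translation": [0, -0.11, 0], "roll": 0, "jaw": 0.076}
    - {"translation": [0, -0.11, 0], "roll": 0, "jaw": 0.076}

```text
clock: 11.4
tool_pos: [0.6061, 0.2288, 0.1712]
tcp_rot: [[-0.139, 0.002, 0.99], [-0.99, 0.001, -0.139], [-0.001, -1.0, 0.002]]
ft_force: [0.4, 0.0, -0.3]
grip_width: 0.076
```

```bash
cat >> h.py <<'E'
def near(Y,x,y,zlo,zhi,r=.045):
    Y=Y.reshape(-1,3);m=(np.abs(Y[:,0]-x)<r)&(np.abs(Y[:,1]-y)<r)&(Y[:,2]>zlo)&(Y[:,2]<zhi)
    return long_yaw(Y[m],zlo,zhi) if m.sum()>10 else None
E
python3 - <<'E'
from h import *
w,_,Y=cloud("wrist");cv2.imwrite("pics/w7.png",w);st()
print(near(Y,.606,.228,.1,.115))
scan()
go(.5688,-.0146,.11,-5)
E
```

```text
11.45 [0.6052, 0.2285, 0.1696] F [-1.1, -0.2, -0.5] w 0.0762 q [0.36, 0.57, 0.33, 1.34, -0.0, 2.07]
([605.4, 229.4], [45.4, 45.6], 'long yaw', 24.6, 2372)
[419.0, 147.0] h 0.12 ([651.9, -446.2], [47.4, 47.6], 'long yaw', 81.3, 287)
big ([552.2, 177.0], [178.2, 181.1], 'long yaw', 82.0, 3605) 0.059
[341.0, 169.0] h 0.056 ([591.4, -238.5], [42.5, 52.4], 'long yaw', 171.3, 288)
[300.0, 170.0] h 0.056 ([585.0, -125.0], [42.1, 52.1], 'long yaw', 14.8, 282)
[261.0, 174.0] h 0.063 ([570.4, -14.7], [42.7, 44.7], 'long yaw', 92.1, 215)
[262.0, 213.0] h 0.056 ([459.3, -19.6], [41.9, 51.8], 'long yaw', 23.4, 281)
[403.0, 227.0] h 0.066 ([432.0, -412.4], [19.1, 19.6], 'long yaw', 52.7, 55)
[352.0, 258.0] h 0.058 ([341.3, -274.8], [43.7, 44.9], 'long yaw', 93.6, 225)
GO (0.5688, -0.0146, 0.11, -5) [[0.2454, 0.0591, -0.0017], ('roll', np.float64(-0.0519), 'q6', np.float64(2.071), 'alt', np.float64(3.09)), ('rows>=', 6)] now [0.6047, 0.2283, 0.1687] yaw -8.0
```

View pics/w7.png

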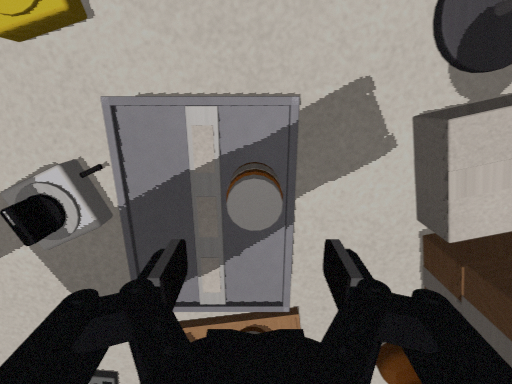

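Emit:
servo_tool:
  targets:
    - {"translation": [0.245, 0.0, -0.002], "roll": -0.05, "jaw": 0.076}
    - {"translation": [0.245, 0.0, -0.002], "roll": -0.05, "jaw": 0.076}
    - {"translation": [0.245, 0.0, -0.002], "roll": -0.05, "jaw": 0.076}
    - {"translation": [0.245, 0.03, -0.002], "roll": -0.05, "jaw": 0.076}
    - {"translation": [0.245, 0.06, -0.002], "roll": -0.05, "jaw": 0.076}
    - {"translation": [0.245, 0.06, -0.002], "roll": -0.05, "jaw": 0.076}
    - {"translation": [0.245, 0.06, -0.002], "roll": -0.05, "jaw": 0.076}
    - {"translation": [0.245, 0.06, -0.002], "roll": -0.05, "jaw": 0.076}
    - {"translation": [0.245, 0.06, -0.002], "roll": -0.05, "jaw": 0.076}

```text
clock: 12.4
tool_pos: [0.5708, -0.0121, 0.1112]
tcp_rot: [[-0.087, 0.002, 0.996], [-0.996, 0.0, -0.087], [-0.001, -1.0, 0.002]]
ft_force: [-0.7, -0.6, 0.1]
grip_width: 0.0758
```

Run:
```python
from h import *
w,_,Y=cloud("wrist");cv2.imwrite("pics/w8.png",w);st()
print(near(Y,.5688,-.0146,.053,.07))
go(.5688,-.0146,.015,-5)
```

```text
12.45 [0.5709, -0.0121, 0.1115] F [0.4, -0.0, -0.0] w 0.0755 q [-0.02, 0.45, -0.01, 1.11, 0.0, 1.64]
([567.4, -15.4], [45.7, 45.8], 'long yaw', 139.1, 2643)
GO (0.5688, -0.0146, 0.015, -5) [[0.0028, 0.0964, -0.0021], ('roll', np.float64(0.0007), 'q6', np.float64(1.636), 'alt', np.float64(-3.141)), ('rows>=', 2)] now [0.5709, -0.0121, 0.1115] yaw -5.0
```

Emit:
servo_tool:
  targets:
    - {"translation": [0.003, 0.03, -0.002], "roll": 0, "jaw": 0.076}
    - {"translation": [0.003, 0.07, -0.002], "roll": 0, "jaw": 0.076}
    - {"translation": [0.003, 0.096, -0.002], "roll": 0, "jaw": 0.076}
    - {"translation": [0.003, 0.096, -0.002], "roll": 0, "jaw": 0.076}
    - {"translation": [0.003, 0.096, -0.002], "roll": 0, "jaw": 0.04}
    - {"translation": [0.003, 0.096, -0.002], "roll": 0, "jaw": 0.04}
    - {"translation": [0.003, 0.096, -0.002], "roll": 0, "jaw": 0.04}
    - {"translation": [0.003, 0.096, -0.002], "roll": 0, "jaw": 0.04}
    - {"translation": [0.003, 0.096, -0.002], "roll": 0, "jaw": 0.04}

```text
clock: 13.35
tool_pos: [0.5696, -0.0162, 0.0169]
tcp_rot: [[-0.089, 0.005, 0.996], [-0.996, 0.001, -0.089], [-0.001, -1.0, 0.005]]
ft_force: [0.2, 1.2, 7.3]
grip_width: 0.0485
```

Run:
```python
from h import *
st();go(.5975,.1667,.14,-8)
```

```text
13.35 [0.5696, -0.0162, 0.0169] F [0.2, 1.2, 7.3] w 0.0485 q [-0.03, 0.55, -0.13, 0.89, 0.0, 1.63]
GO (0.5975, 0.1667, 0.14, -8) [[-0.1848, -0.1228, 0.0122], ('roll', np.float64(0.0509), 'q6', np.float64(1.631), 'alt', np.float64(-3.091)), ('rows>=', 5)] now [0.5696, -0.0162, 0.0169] yaw -5.1
```

Emit:
servo_tool:
  targets:
    - {"translation": [0, -0.03, 0], "roll": 0, "jaw": 0.04}
    - {"translation": [0, -0.08, 0], "roll": 0, "jaw": 0.04}
    - {"translation": [0, -0.12, 0], "roll": 0, "jaw": 0.04}
    - {"translation": [-0.185, -0.123, 0.012], "roll": 0.05, "jaw": 0.04}
    - {"translation": [-0.185, -0.123, 0.012], "roll": 0.05, "jaw": 0.04}
    - {"translation": [-0.185, -0.123, 0.012], "roll": 0.05, "jaw": 0.04}
    - {"translation": [-0.185, -0.123, 0.012], "roll": 0.05, "jaw": 0.04}
    - {"translation": [-0.185, -0.123, 0.012], "roll": 0.05, "jaw": 0.04}
    - {"translation": [-0.185, -0.123, 0.012], "roll": 0.05, "jaw": 0.04}
    - {"translation": [-0.185, -0.123, 0.012], "roll": 0.05, "jaw": 0.04}

```text
clock: 14.35
tool_pos: [0.5954, 0.1657, 0.1373]
tcp_rot: [[-0.14, -0.0, 0.99], [-0.99, -0.001, -0.14], [0.001, -1.0, -0.0]]
ft_force: [-0.1, -0.5, -1.1]
grip_width: 0.0482
```

Run:
```python
from h import *
w,_,Y=cloud("wrist");cv2.imwrite("pics/w9.png",w);st()
go(.5975,.1667,.063,-8)
```

```text
14.4 [0.5955, 0.1654, 0.1374] F [-1.6, -0.3, -1.2] w 0.0483 q [0.27, 0.53, 0.18, 1.23, -0.0, 1.98]
GO (0.5975, 0.1667, 0.063, -8) [[-0.0016, 0.0744, 0.0018], ('roll', np.float64(-0.001), 'q6', np.float64(1.982), 'alt', np.float64(3.141)), ('rows>=', 2)] now [0.5955, 0.1654, 0.1374] yaw -8.1
```

View pics/w9.png

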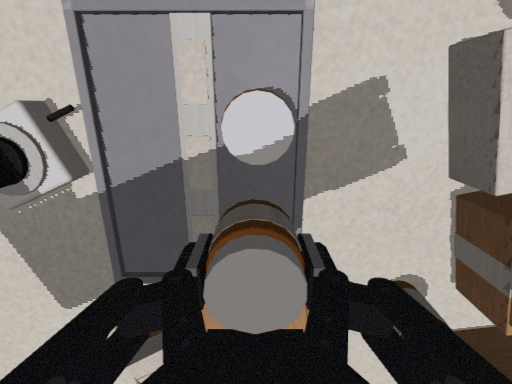

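Emit:
servo_tool:
  targets:
    - {"translation": [-0.0016, 0.03, 0.002], "roll": 0, "jaw": 0.04}
    - {"translation": [-0.0016, 0.06, 0.002], "roll": 0, "jaw": 0.04}
    - {"translation": [-0.0016, 0.072, 0.002], "roll": 0, "jaw": 0.04}
    - {"translation": [-0.0016, 0.075, 0.002], "roll": 0, "jaw": 0.04}
    - {"translation": [-0.0016, 0.0755, 0.002], "roll": 0, "jaw": 0.04}
    - {"translation": [-0.0016, 0.0755, 0.002], "roll": 0, "jaw": 0.04}

```text
clock: 15.0
tool_pos: [0.5979, 0.1669, 0.0628]
tcp_rot: [[-0.14, 0.0, 0.99], [-0.99, -0.0, -0.14], [0.0, -1.0, 0.0]]
ft_force: [-2.0, -1.9, 3.3]
grip_width: 0.0483
```

Run:
```python
from h import *
st()
```

```text
15.0 [0.5979, 0.1669, 0.0628] F [-2.0, -1.9, 3.3] w 0.0483 q [0.27, 0.59, 0.08, 1.06, -0.0, 1.98]
```

Emit:
servo_tool:
  targets:
    - {"translation": [0, 0, 0], "roll": 0, "jaw": 0.066}
    - {"translation": [0, 0, 0], "roll": 0, "jaw": 0.066}
    - {"translation": [0, 0, 0], "roll": 0, "jaw": 0.066}
    - {"translation": [0, -0.04, 0], "roll": 0, "jaw": 0.066}
    - {"translation": [0, -0.08, 0], "roll": 0, "jaw": 0.066}
    - {"translation": [0, -0.1, 0], "roll": 0, "jaw": 0.076}
    - {"translation": [0, -0.1, 0], "roll": 0, "jaw": 0.076}
    - {"translation": [0, -0.1, 0], "roll": 0, "jaw": 0.076}

```text
clock: 15.8
tool_pos: [0.5981, 0.1681, 0.1618]
tcp_rot: [[-0.138, 0.001, 0.99], [-0.99, 0.0, -0.138], [-0.0, -1.0, 0.001]]
ft_force: [0.4, 0.1, -1.0]
grip_width: 0.0753
```

Run:
```python
from h import *
w,_,Y=cloud("wrist");cv2.imwrite("pics/w10.png",w);st()
print(near(Y,.606,.228,.1,.115,.034),near(Y,.5975,.1667,.1,.115,.03))
scan()
go(.4575,-.0200,.1,23)
```

```text
15.85 [0.5973, 0.1679, 0.1606] F [-0.2, -1.2, -1.1] w 0.0762 q [0.27, 0.52, 0.23, 1.28, 0.0, 1.98]
([605.2, 229.3], [45.4, 45.4], 'long yaw', 87.0, 3266) ([597.4, 167.0], [45.4, 45.5], 'long yaw', 127.8, 2552)
[419.0, 147.0] h 0.121 ([652.2, -446.7], [47.7, 49.5], 'long yaw', 95.4, 289)
big ([546.3, 135.4], [96.9, 178.1], 'long yaw', 172.1, 1798) 0.06
[341.0, 169.0] h 0.056 ([591.4, -238.6], [42.3, 52.2], 'long yaw', 171.2, 287)
[300.0, 170.0] h 0.056 ([585.0, -124.7], [42.5, 52.3], 'long yaw', 15.6, 283)
[262.0, 213.0] h 0.056 ([459.4, -19.7], [42.0, 51.8], 'long yaw', 23.0, 280)
[403.0, 227.0] h 0.067 ([431.4, -412.2], [19.2, 20.9], 'long yaw', 91.6, 57)
[352.0, 258.0] h 0.058 ([340.9, -274.7], [44.0, 44.4], 'long yaw', 90.5, 226)
GO (0.4575, -0.02, 0.1, 23) [[0.2052, 0.0605, -0.1119], ('roll', np.float64(-0.5404), 'q6', np.float64(1.984), 'alt', np.float64(2.601)), ('rows>=', 5)] now [0.5969, 0.1678, 0.1599] yaw -8.0
```

View pics/w10.png

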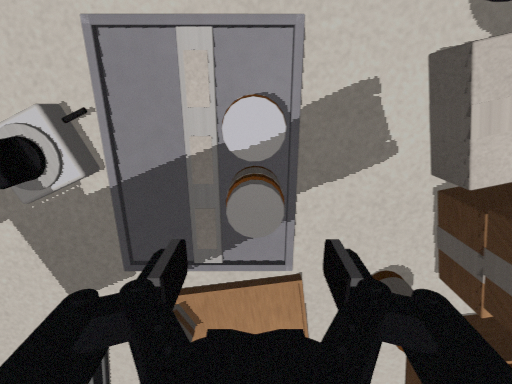

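Emit:
servo_tool:
  targets:
    - {"translation": [0.205, 0.0, -0.112], "roll": -0.54, "jaw": 0.078}
    - {"translation": [0.205, 0.0, -0.112], "roll": -0.54, "jaw": 0.078}
    - {"translation": [0.205, 0.0, -0.112], "roll": -0.54, "jaw": 0.078}
    - {"translation": [0.205, 0.03, -0.112], "roll": -0.54, "jaw": 0.078}
    - {"translation": [0.205, 0.06, -0.112], "roll": -0.54, "jaw": 0.078}
    - {"translation": [0.205, 0.06, -0.112], "roll": -0.54, "jaw": 0.078}
    - {"translation": [0.205, 0.06, -0.112], "roll": -0.54, "jaw": 0.078}
    - {"translation": [0.205, 0.06, -0.112], "roll": -0.54, "jaw": 0.078}

```text
clock: 16.7
tool_pos: [0.4599, -0.0191, 0.102]
tcp_rot: [[0.391, 0.001, 0.921], [-0.921, 0.0, 0.391], [0.0, -1.0, 0.001]]
ft_force: [1.1, 0.5, -0.3]
grip_width: 0.0779
```

Run:
```python
from h import *
w,_,Y=cloud("wrist");cv2.imwrite("pics/w11.png",w);st()
print(near(Y,.4585,-.02,.046,.062,.04))
go(.4583,-.0199,.017,23)
```

```text
16.75 [0.4606, -0.0189, 0.1026] F [0.8, 0.6, -0.4] w 0.078 q [-0.04, 0.26, -0.32, 0.98, 0.0, 1.13]
([455.6, -20.1], [41.9, 52.2], 'long yaw', 22.9, 3619)
GO (0.4583, -0.0199, 0.017, 23) [[-0.0, 0.0856, -0.0027], ('roll', np.float64(0.0006), 'q6', np.float64(1.128), 'alt', np.float64(-3.141)), ('rows>=', 2)] now [0.4606, -0.0189, 0.1026] yaw 23.0
```

View pics/w11.png

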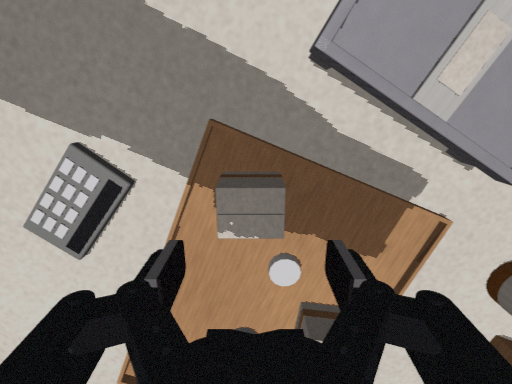

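Emit:
servo_tool:
  targets:
    - {"translation": [0.0, 0.03, -0.003], "roll": 0, "jaw": 0.078}
    - {"translation": [0.0, 0.06, -0.003], "roll": 0, "jaw": 0.078}
    - {"translation": [0.0, 0.085, -0.003], "roll": 0, "jaw": 0.078}
    - {"translation": [0.0, 0.085, -0.003], "roll": 0, "jaw": 0.078}
    - {"translation": [0.0, 0.085, -0.003], "roll": 0, "jaw": 0.045}
    - {"translation": [0.0, 0.085, -0.003], "roll": 0, "jaw": 0.045}
    - {"translation": [0.0, 0.085, -0.003], "roll": 0, "jaw": 0.045}
    - {"translation": [0.0, 0.085, -0.003], "roll": 0, "jaw": 0.045}
    - {"translation": [0.0, 0.085, -0.003], "roll": 0, "jaw": 0.045}

```text
clock: 17.65
tool_pos: [0.458, -0.0205, 0.0186]
tcp_rot: [[0.391, 0.005, 0.921], [-0.921, 0.0, 0.391], [0.002, -1.0, 0.004]]
ft_force: [1.0, 0.6, 5.7]
grip_width: 0.0514
```

Run:
```python
from h import *
st();go(.5143,.2643,.14,-8)
```

```text
17.65 [0.458, -0.0205, 0.0186] F [1.0, 0.6, 5.7] w 0.0514 q [-0.05, 0.37, -0.43, 0.76, 0.0, 1.12]
GO (0.5143, 0.2643, 0.14, -8) [[-0.24, -0.121, 0.1636], ('roll', np.float64(0.5408), 'q6', np.float64(1.124), 'alt', np.float64(-2.601)), ('rows>=', 7)] now [0.458, -0.0205, 0.0186] yaw 23.0
```

Emit:
servo_tool:
  targets:
    - {"translation": [0, -0.03, 0], "roll": 0, "jaw": 0.045}
    - {"translation": [0, -0.08, 0], "roll": 0, "jaw": 0.045}
    - {"translation": [0, -0.12, 0], "roll": 0, "jaw": 0.045}
    - {"translation": [-0.24, -0.121, 0.164], "roll": 0.54, "jaw": 0.045}
    - {"translation": [-0.24, -0.121, 0.164], "roll": 0.54, "jaw": 0.045}
    - {"translation": [-0.24, -0.121, 0.164], "roll": 0.54, "jaw": 0.045}
    - {"translation": [-0.24, -0.121, 0.164], "roll": 0.54, "jaw": 0.045}
    - {"translation": [-0.24, -0.121, 0.164], "roll": 0.54, "jaw": 0.045}
    - {"translation": [-0.24, -0.121, 0.164], "roll": 0.54, "jaw": 0.045}
    - {"translation": [-0.24, -0.121, 0.164], "roll": 0.54, "jaw": 0.045}
    - {"translation": [-0.24, -0.121, 0.164], "roll": 0.54, "jaw": 0.045}
    - {"translation": [-0.24, -0.121, 0.164], "roll": 0.54, "jaw": 0.045}

```text
clock: 18.85
tool_pos: [0.5126, 0.2634, 0.1376]
tcp_rot: [[-0.139, -0.001, 0.99], [-0.99, -0.001, -0.139], [0.001, -1.0, -0.001]]
ft_force: [0.2, -0.6, -0.3]
grip_width: 0.0516
```

Run:
```python
from h import *
w,_,Y=cloud("wrist");cv2.imwrite("pics/w12.png",w);st()
go(.5143,.2643,.0646,-8)
```

```text
18.9 [0.5126, 0.2628, 0.1377] F [0.1, -0.2, -1.4] w 0.0513 q [0.47, 0.45, 0.05, 1.18, -0.0, 2.18]
GO (0.5143, 0.2643, 0.0646, -8) [[-0.0018, 0.073, 0.0015], ('roll', np.float64(-0.0005), 'q6', np.float64(2.185), 'alt', np.float64(3.141)), ('rows>=', 2)] now [0.5126, 0.2628, 0.1377] yaw -8.0
```

View pics/w12.png

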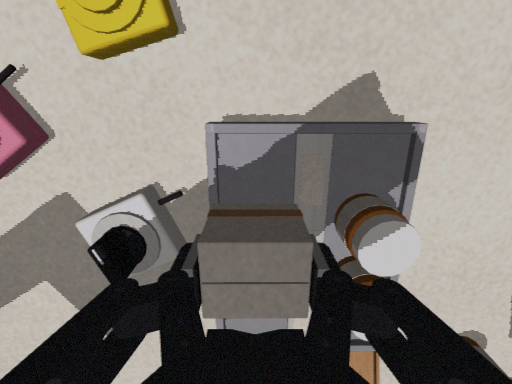

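Emit:
servo_tool:
  targets:
    - {"translation": [-0.002, 0.03, 0.001], "roll": 0, "jaw": 0.045}
    - {"translation": [-0.002, 0.058, 0.001], "roll": 0, "jaw": 0.045}
    - {"translation": [-0.002, 0.07, 0.001], "roll": 0, "jaw": 0.045}
    - {"translation": [-0.002, 0.073, 0.001], "roll": 0, "jaw": 0.045}
    - {"translation": [-0.002, 0.074, 0.001], "roll": 0, "jaw": 0.045}
    - {"translation": [-0.002, 0.074, 0.001], "roll": 0, "jaw": 0.045}

```text
clock: 19.5
tool_pos: [0.5149, 0.2655, 0.0647]
tcp_rot: [[-0.14, 0.001, 0.99], [-0.99, 0.0, -0.14], [-0.001, -1.0, 0.001]]
ft_force: [-0.3, -0.1, -0.8]
grip_width: 0.0513
```

Run:
```python
from h import *
st()
```

```text
19.5 [0.5149, 0.2655, 0.0647] F [-0.3, -0.1, -0.8] w 0.0513 q [0.48, 0.51, -0.04, 1.01, -0.0, 2.19]
```

Emit:
servo_tool:
  targets:
    - {"translation": [0, 0.0015, 0], "roll": 0, "jaw": 0.045}
    - {"translation": [0, 0.0015, 0], "roll": 0, "jaw": 0.07}
    - {"translation": [0, 0.0015, 0], "roll": 0, "jaw": 0.07}
    - {"translation": [0, 0.0015, 0], "roll": 0, "jaw": 0.07}
    - {"translation": [0, -0.04, 0], "roll": 0, "jaw": 0.07}
    - {"translation": [0, -0.08, 0], "roll": 0, "jaw": 0.07}
    - {"translation": [0, -0.1, 0], "roll": 0, "jaw": 0.078}
    - {"translation": [0, -0.1, 0], "roll": 0, "jaw": 0.078}
    - {"translation": [0, -0.1, 0], "roll": 0, "jaw": 0.078}

```text
clock: 20.4
tool_pos: [0.5145, 0.2663, 0.1637]
tcp_rot: [[-0.138, 0.001, 0.99], [-0.99, 0.0, -0.138], [-0.0, -1.0, 0.0]]
ft_force: [-1.0, -0.6, -1.9]
grip_width: 0.0784
```

Run:
```python
from h import *
w,_,Y=cloud("wrist");cv2.imwrite("pics/w13.png",w);st()
print(near(Y,.514,.264,.095,.108,.036),near(Y,.606,.228,.1,.115,.03),near(Y,.5975,.1667,.1,.115,.03))
scan()
go(.5834,-.1252,.12,15.2)
```

```text
20.45 [0.5138, 0.2659, 0.1626] F [0.3, 0.5, -0.5] w 0.0779 q [0.48, 0.43, 0.1, 1.24, 0.0, 2.19]
([514.5, 266.1], [42.7, 52.1], 'long yaw', 172.1, 3162) ([605.7, 230.7], [43.3, 45.9], 'long yaw', 134.5, 2292) ([593.7, 174.2], [7.1, 44.7], 'long yaw', 25.9, 14)
[419.0, 147.0] h 0.121 ([651.5, -446.8], [47.4, 51.2], 'long yaw', 95.3, 293)
big ([555.9, 204.7], [177.9, 236.8], 'long yaw', 82.0, 4812) 0.097
[341.0, 169.0] h 0.056 ([591.6, -238.5], [42.8, 52.7], 'long yaw', 171.4, 287)
[300.0, 170.0] h 0.056 ([585.3, -125.0], [42.6, 52.2], 'long yaw', 14.4, 282)
[173.0, 239.0] h 0.062 ([381.7, 225.1], [21.9, 35.2], 'long yaw', 88.6, 17)
[403.0, 227.0] h 0.066 ([431.4, -412.5], [19.2, 21.0], 'long yaw', 91.5, 55)
[352.0, 258.0] h 0.058 ([341.0, -274.3], [43.7, 45.3], 'long yaw', 92.9, 226)
GO (0.5834, -0.1252, 0.12, 15.2) [[0.3774, 0.0424, 0.1235], ('roll', np.float64(-0.4042), 'q6', np.float64(2.187), 'alt', np.float64(2.737)), ('rows>=', 8)] now [0.5135, 0.2657, 0.1621] yaw -8.0
```

View pics/w13.png

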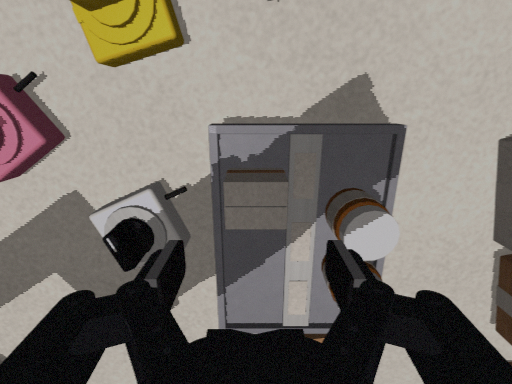

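Emit:
servo_tool:
  targets:
    - {"translation": [0.377, 0.0, 0.124], "roll": -0.404, "jaw": 0.078}
    - {"translation": [0.377, 0.0, 0.124], "roll": -0.404, "jaw": 0.078}
    - {"translation": [0.377, 0.0, 0.124], "roll": -0.404, "jaw": 0.078}
    - {"translation": [0.377, 0.0, 0.124], "roll": -0.404, "jaw": 0.078}
    - {"translation": [0.377, 0.0, 0.124], "roll": -0.404, "jaw": 0.078}
    - {"translation": [0.377, 0.0, 0.124], "roll": -0.404, "jaw": 0.078}
    - {"translation": [0.377, 0.03, 0.124], "roll": -0.404, "jaw": 0.078}
    - {"translation": [0.377, 0.06, 0.124], "roll": -0.404, "jaw": 0.078}
    - {"translation": [0.377, 0.06, 0.124], "roll": -0.404, "jaw": 0.078}
    - {"translation": [0.377, 0.06, 0.124], "roll": -0.404, "jaw": 0.078}
    - {"translation": [0.377, 0.06, 0.124], "roll": -0.404, "jaw": 0.078}
    - {"translation": [0.377, 0.06, 0.124], "roll": -0.404, "jaw": 0.078}

```text
clock: 21.7
tool_pos: [0.5853, -0.1229, 0.1044]
tcp_rot: [[0.264, 0.001, 0.965], [-0.965, 0.0, 0.264], [-0.0, -1.0, 0.001]]
ft_force: [-0.1, 0.0, 0.0]
grip_width: 0.0778
```

Run:
```python
from h import *
w,_,Y=cloud("wrist");cv2.imwrite("pics/w14.png",w);st()
print(near(Y,.5834,-.1252,.046,.062,.04))
go(.5832,-.1252,.017,15)
```

```text
21.75 [0.5856, -0.1228, 0.1048] F [-0.6, -0.5, 0.5] w 0.0778 q [-0.21, 0.51, 0.07, 1.12, 0.0, 1.1]
([581.9, -125.9], [42.7, 52.1], 'long yaw', 14.6, 3547)
GO (0.5832, -0.1252, 0.017, 15) [[0.0016, 0.0878, -0.0031], ('roll', np.float64(0.0056), 'q6', np.float64(1.097), 'alt', np.float64(-3.136)), ('rows>=', 2)] now [0.5856, -0.1228, 0.1048] yaw 15.3
```

View pics/w14.png

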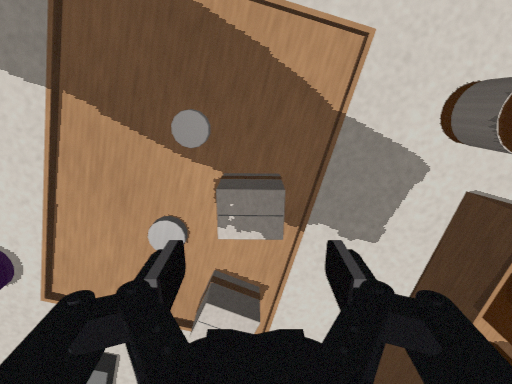

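Emit:
servo_tool:
  targets:
    - {"translation": [0.0015, 0.03, -0.003], "roll": 0.005, "jaw": 0.078}
    - {"translation": [0.0015, 0.06, -0.003], "roll": 0.005, "jaw": 0.078}
    - {"translation": [0.0015, 0.087, -0.003], "roll": 0.005, "jaw": 0.078}
    - {"translation": [0.0015, 0.087, -0.003], "roll": 0.005, "jaw": 0.078}
    - {"translation": [0.0015, 0.087, -0.003], "roll": 0.005, "jaw": 0.045}
    - {"translation": [0.0015, 0.087, -0.003], "roll": 0.005, "jaw": 0.045}
    - {"translation": [0.0015, 0.087, -0.003], "roll": 0.005, "jaw": 0.045}
    - {"translation": [0.0015, 0.087, -0.003], "roll": 0.005, "jaw": 0.045}
    - {"translation": [0.0015, 0.087, -0.003], "roll": 0.005, "jaw": 0.045}

```text
clock: 22.65
tool_pos: [0.5845, -0.1267, 0.0194]
tcp_rot: [[0.257, 0.005, 0.966], [-0.966, -0.0, 0.257], [0.002, -1.0, 0.005]]
ft_force: [1.0, 2.1, 5.5]
grip_width: 0.0515
```

Run:
```python
from h import *
st();go(.5068,.2108,.14,-8)
```

```text
22.65 [0.5845, -0.1267, 0.0194] F [1.0, 2.1, 5.5] w 0.0515 q [-0.21, 0.59, -0.04, 0.93, 0.0, 1.1]
GO (0.5068, 0.2108, 0.14, -8) [[-0.3459, -0.1211, 0.0123], ('roll', np.float64(0.3999), 'q6', np.float64(1.097), 'alt', np.float64(-2.742)), ('rows>=', 8)] now [0.5845, -0.1267, 0.0194] yaw 14.9
```

Emit:
servo_tool:
  targets:
    - {"translation": [0, -0.03, 0], "roll": 0, "jaw": 0.045}
    - {"translation": [0, -0.08, 0], "roll": 0, "jaw": 0.045}
    - {"translation": [0, -0.12, 0], "roll": 0, "jaw": 0.045}
    - {"translation": [-0.346, -0.121, 0.012], "roll": 0.4, "jaw": 0.045}
    - {"translation": [-0.346, -0.121, 0.012], "roll": 0.4, "jaw": 0.045}
    - {"translation": [-0.346, -0.121, 0.012], "roll": 0.4, "jaw": 0.045}
    - {"translation": [-0.346, -0.121, 0.012], "roll": 0.4, "jaw": 0.045}
    - {"translation": [-0.346, -0.121, 0.012], "roll": 0.4, "jaw": 0.045}
    - {"translation": [-0.346, -0.121, 0.012], "roll": 0.4, "jaw": 0.045}
    - {"translation": [-0.346, -0.121, 0.012], "roll": 0.4, "jaw": 0.045}
    - {"translation": [-0.346, -0.121, 0.012], "roll": 0.4, "jaw": 0.045}
    - {"translation": [-0.346, -0.121, 0.012], "roll": 0.4, "jaw": 0.045}

```text
clock: 23.85
tool_pos: [0.5047, 0.2121, 0.1381]
tcp_rot: [[-0.136, 0.001, 0.991], [-0.991, -0.0, -0.136], [0.0, -1.0, 0.001]]
ft_force: [0.8, 0.3, -1.1]
grip_width: 0.0513
```

Emit:
servo_tool:
  targets:
    - {"translation": [0, 0, 0], "roll": 0, "jaw": 0.045}

```text
clock: 23.95
tool_pos: [0.5052, 0.2101, 0.138]
tcp_rot: [[-0.14, 0.0, 0.99], [-0.99, -0.0, -0.14], [0.0, -1.0, 0.0]]
ft_force: [-0.4, -0.5, -1.7]
grip_width: 0.0517
```

Run:
```python
from h import *
w,_,Y=cloud("wrist");cv2.imwrite("pics/w15.png",w);st()
go(.5068,.2108,.0650,-8)
```

```text
24.0 [0.5054, 0.2096, 0.1379] F [-0.5, 0.2, -0.7] w 0.0515 q [0.39, 0.39, -0.04, 1.15, -0.0, 2.11]
GO (0.5068, 0.2108, 0.065, -8) [[-0.0015, 0.0729, 0.0012], ('roll', np.float64(-0.0022), 'q6', np.float64(2.106), 'alt', np.float64(3.139)), ('rows>=', 2)] now [0.5054, 0.2096, 0.1379] yaw -8.1
```

View pics/w15.png

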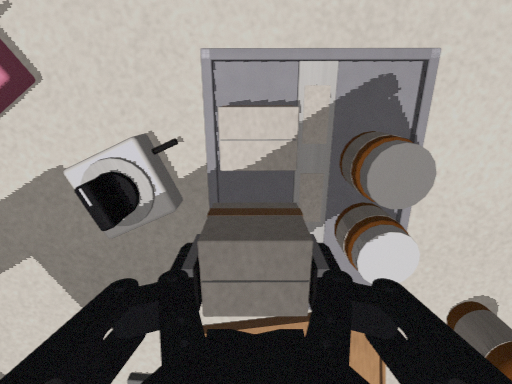

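Emit:
servo_tool:
  targets:
    - {"translation": [-0.002, 0.03, 0.001], "roll": 0, "jaw": 0.045}
    - {"translation": [-0.002, 0.058, 0.001], "roll": 0, "jaw": 0.045}
    - {"translation": [-0.002, 0.07, 0.001], "roll": 0, "jaw": 0.045}
    - {"translation": [-0.002, 0.073, 0.001], "roll": 0, "jaw": 0.045}
    - {"translation": [-0.002, 0.074, 0.001], "roll": 0, "jaw": 0.045}
    - {"translation": [-0.002, 0.075, 0.001], "roll": 0, "jaw": 0.045}
    - {"translation": [-0.002, 0.075, 0.001], "roll": 0, "jaw": 0.045}

```text
clock: 24.7
tool_pos: [0.5053, 0.2106, 0.065]
tcp_rot: [[-0.142, -0.002, 0.99], [-0.99, -0.001, -0.142], [0.001, -1.0, -0.002]]
ft_force: [-7.2, -3.4, 13.2]
grip_width: 0.0511
```

Run:
```python
from h import *
st()
```

```text
24.7 [0.5053, 0.2106, 0.065] F [-7.2, -3.4, 13.2] w 0.0511 q [0.4, 0.46, -0.13, 0.98, -0.0, 2.11]
```

Firm contact; release and lift.

Emit:
servo_tool:
  targets:
    - {"translation": [0, -0.001, 0], "roll": 0, "jaw": 0.045}
    - {"translation": [0, -0.001, 0], "roll": 0, "jaw": 0.07}
    - {"translation": [0, -0.001, 0], "roll": 0, "jaw": 0.07}
    - {"translation": [0, -0.001, 0], "roll": 0, "jaw": 0.07}
    - {"translation": [0, -0.04, 0], "roll": 0, "jaw": 0.07}
    - {"translation": [0, -0.08, 0], "roll": 0, "jaw": 0.07}
    - {"translation": [0, -0.1, 0], "roll": 0, "jaw": 0.078}
    - {"translation": [0, -0.1, 0], "roll": 0, "jaw": 0.078}
    - {"translation": [0, -0.1, 0], "roll": 0, "jaw": 0.078}

```text
clock: 25.6
tool_pos: [0.5065, 0.2127, 0.1626]
tcp_rot: [[-0.14, 0.0, 0.99], [-0.99, 0.0, -0.14], [-0.0, -1.0, 0.0]]
ft_force: [0.0, 0.6, -0.5]
grip_width: 0.0777
```

Run:
```python
from h import *
w,_,Y=cloud("wrist");cv2.imwrite("pics/w16.png",w);st()
print(near(Y,.514,.266,.095,.108,.031),near(Y,.506,.211,.095,.108,.031),near(Y,.606,.228,.1,.115,.03),near(Y,.5975,.1667,.1,.115,.03))
scan()
go(.5898,-.2388,.12,-8.6)
```

```text
25.65 [0.5058, 0.2124, 0.1616] F [-0.7, 0.0, -0.6] w 0.078 q [0.4, 0.38, 0.01, 1.21, -0.0, 2.11]
([513.4, 259.2], [52.3, 55.3], 'long yaw', 82.0, 3960) ([507.3, 218.3], [52.1, 54.8], 'long yaw', 82.0, 3188) ([604.9, 229.5], [45.8, 46.1], 'long yaw', 87.2, 2953) ([600.1, 169.4], [37.8, 46.7], 'long yaw', 128.8, 2032)
[419.0, 147.0] h 0.121 ([652.4, -445.7], [48.0, 48.5], 'long yaw', 45.6, 285)
big ([556.1, 204.4], [178.6, 236.0], 'long yaw', 82.1, 3720) 0.099
[341.0, 169.0] h 0.056 ([591.4, -238.2], [42.9, 51.9], 'long yaw', 170.7, 285)
[179.0, 237.0] h 0.049 ([386.3, 210.4], [27.7, 68.5], 'long yaw', 24.2, 125)
[403.0, 227.0] h 0.066 ([431.4, -413.0], [19.3, 20.9], 'long yaw', 91.6, 57)
[352.0, 258.0] h 0.058 ([340.9, -274.6], [44.1, 44.6], 'long yaw', 91.5, 224)
GO (0.5898, -0.2388, 0.12, -8.6) [[0.4348, 0.0414, 0.1466], ('roll', np.float64(0.01), 'q6', np.float64(2.108), 'alt', np.float64(-3.132)), ('rows>=', 10)] now [0.5054, 0.2122, 0.1611] yaw -8.0
```

View pics/w16.png

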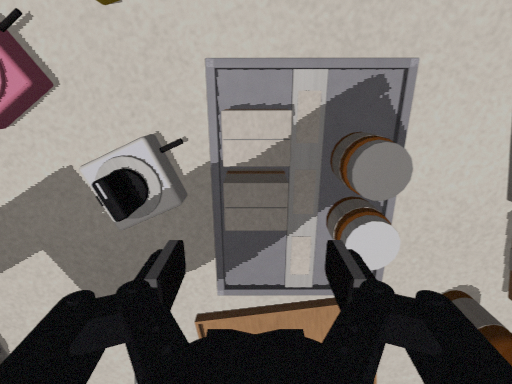

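Emit:
servo_tool:
  targets:
    - {"translation": [0.435, 0.0, 0.147], "roll": 0.014, "jaw": 0.078}
    - {"translation": [0.435, 0.0, 0.147], "roll": 0.014, "jaw": 0.078}
    - {"translation": [0.435, 0.0, 0.147], "roll": 0.014, "jaw": 0.078}
    - {"translation": [0.435, 0.0, 0.147], "roll": 0.014, "jaw": 0.078}
    - {"translation": [0.435, 0.0, 0.147], "roll": 0.014, "jaw": 0.078}
    - {"translation": [0.435, 0.0, 0.147], "roll": 0.014, "jaw": 0.078}
    - {"translation": [0.435, 0.0, 0.147], "roll": 0.014, "jaw": 0.078}
    - {"translation": [0.435, 0.03, 0.147], "roll": 0.014, "jaw": 0.078}
    - {"translation": [0.435, 0.06, 0.147], "roll": 0.014, "jaw": 0.078}
    - {"translation": [0.435, 0.06, 0.147], "roll": 0.014, "jaw": 0.078}
    - {"translation": [0.435, 0.06, 0.147], "roll": 0.014, "jaw": 0.078}
    - {"translation": [0.435, 0.06, 0.147], "roll": 0.014, "jaw": 0.078}

```text
clock: 26.9
tool_pos: [0.5899, -0.2382, 0.1006]
tcp_rot: [[-0.154, -0.004, 0.988], [-0.988, 0.002, -0.154], [-0.002, -1.0, -0.004]]
ft_force: [-0.6, 0.6, -0.0]
grip_width: 0.0784
```

Emit:
servo_tool:
  targets:
    - {"translation": [0, 0, 0], "roll": 0, "jaw": 0.078}

```text
clock: 27.0
tool_pos: [0.5913, -0.2374, 0.1029]
tcp_rot: [[-0.152, -0.0, 0.988], [-0.988, 0.001, -0.152], [-0.0, -1.0, -0.0]]
ft_force: [-0.2, 0.1, 0.6]
grip_width: 0.0779
```

Run:
```python
from h import *
w,_,Y=cloud("wrist");cv2.imwrite("pics/w17.png",w);st()
print(near(Y,.5897,-.2385,.046,.062,.04))
go(.5895,-.2385,.017,-8.6)
```

```text
27.05 [0.5917, -0.2373, 0.1035] F [-0.7, 0.1, 1.2] w 0.0777 q [-0.38, 0.59, 0.19, 1.17, 0.0, 1.34]
([588.3, -239.6], [43.0, 52.0], 'long yaw', 170.8, 3604)
GO (0.5895, -0.2385, 0.017, -8.6) [[0.0015, 0.0865, -0.002], ('roll', np.float64(-0.0021), 'q6', np.float64(1.341), 'alt', np.float64(3.139)), ('rows>=', 2)] now [0.5917, -0.2373, 0.1035] yaw -8.7
```

View pics/w17.png

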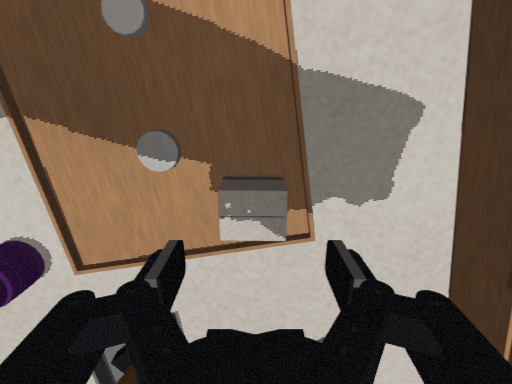

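Emit:
servo_tool:
  targets:
    - {"translation": [0.0015, 0.03, -0.003], "roll": -0.002, "jaw": 0.076}
    - {"translation": [0.0015, 0.06, -0.003], "roll": -0.002, "jaw": 0.076}
    - {"translation": [0.0015, 0.085, -0.003], "roll": -0.002, "jaw": 0.076}
    - {"translation": [0.0015, 0.085, -0.003], "roll": -0.002, "jaw": 0.076}
    - {"translation": [0.0015, 0.085, -0.003], "roll": -0.002, "jaw": 0.045}
    - {"translation": [0.0015, 0.085, -0.003], "roll": -0.002, "jaw": 0.045}
    - {"translation": [0.0015, 0.085, -0.003], "roll": -0.002, "jaw": 0.045}
    - {"translation": [0.0015, 0.085, -0.003], "roll": -0.002, "jaw": 0.045}
    - {"translation": [0.0015, 0.085, -0.003], "roll": -0.002, "jaw": 0.045}

```text
clock: 27.95
tool_pos: [0.5899, -0.24, 0.0204]
tcp_rot: [[-0.151, 0.005, 0.988], [-0.989, -0.001, -0.151], [0.0, -1.0, 0.005]]
ft_force: [0.7, 0.5, 6.5]
grip_width: 0.051
```

Run:
```python
from h import *
st();go(.4995,.1575,.14,-8)
```

```text
27.95 [0.5899, -0.24, 0.0204] F [0.7, 0.5, 6.5] w 0.051 q [-0.39, 0.66, 0.09, 0.99, 0.0, 1.34]
GO (0.4995, 0.1575, 0.14, -8) [[-0.3792, -0.1205, -0.1489], ('roll', np.float64(-0.0122), 'q6', np.float64(1.336), 'alt', np.float64(3.129)), ('rows>=', 9)] now [0.5899, -0.24, 0.0204] yaw -8.7
```

Emit:
servo_tool:
  targets:
    - {"translation": [0, -0.03, 0], "roll": 0, "jaw": 0.045}
    - {"translation": [0, -0.08, 0], "roll": 0, "jaw": 0.045}
    - {"translation": [0, -0.12, 0], "roll": 0, "jaw": 0.045}
    - {"translation": [-0.379, -0.121, -0.149], "roll": -0.012, "jaw": 0.045}
    - {"translation": [-0.379, -0.121, -0.149], "roll": -0.012, "jaw": 0.045}
    - {"translation": [-0.379, -0.121, -0.149], "roll": -0.012, "jaw": 0.045}
    - {"translation": [-0.379, -0.121, -0.149], "roll": -0.012, "jaw": 0.045}
    - {"translation": [-0.379, -0.121, -0.149], "roll": -0.012, "jaw": 0.045}
    - {"translation": [-0.379, -0.121, -0.149], "roll": -0.012, "jaw": 0.045}
    - {"translation": [-0.379, -0.121, -0.149], "roll": -0.012, "jaw": 0.045}
    - {"translation": [-0.379, -0.121, -0.149], "roll": -0.012, "jaw": 0.045}
    - {"translation": [-0.379, -0.121, -0.149], "roll": -0.012, "jaw": 0.045}

```text
clock: 29.15
tool_pos: [0.4968, 0.1624, 0.1393]
tcp_rot: [[-0.133, 0.0, 0.991], [-0.991, 0.002, -0.133], [-0.002, -1.0, 0.0]]
ft_force: [-0.6, -1.0, -1.1]
grip_width: 0.0509
```

Emit:
servo_tool:
  targets:
    - {"translation": [0, 0, 0], "roll": 0, "jaw": 0.045}
    - {"translation": [0, 0, 0], "roll": 0, "jaw": 0.045}

```text
clock: 29.35
tool_pos: [0.4983, 0.1568, 0.1389]
tcp_rot: [[-0.14, 0.0, 0.99], [-0.99, -0.001, -0.14], [0.001, -1.0, 0.0]]
ft_force: [-0.0, 0.0, -0.1]
grip_width: 0.0515
```

Run:
```python
from h import *
w,_,Y=cloud("wrist");cv2.imwrite("pics/w18.png",w);st()
go(.4992,.1573,.0655,-8)
```

```text
29.4 [0.4985, 0.1563, 0.1388] F [1.2, 0.9, -0.3] w 0.0516 q [0.3, 0.34, -0.1, 1.13, -0.0, 2.02]
GO (0.4992, 0.1573, 0.0655, -8) [[-0.0012, 0.0733, 0.0006], ('roll', np.float64(-0.002), 'q6', np.float64(2.017), 'alt', np.float64(3.14)), ('rows>=', 2)] now [0.4985, 0.1563, 0.1388] yaw -8.1
```

View pics/w18.png

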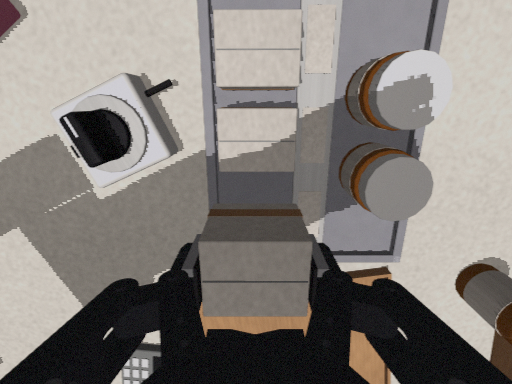

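Emit:
servo_tool:
  targets:
    - {"translation": [-0.001, 0.03, 0.0005], "roll": 0, "jaw": 0.045}
    - {"translation": [-0.001, 0.058, 0.0005], "roll": 0, "jaw": 0.045}
    - {"translation": [-0.001, 0.07, 0.0005], "roll": 0, "jaw": 0.045}
    - {"translation": [-0.001, 0.072, 0.0005], "roll": 0, "jaw": 0.045}
    - {"translation": [-0.001, 0.073, 0.0005], "roll": 0, "jaw": 0.045}
    - {"translation": [-0.001, 0.0735, 0.0005], "roll": 0, "jaw": 0.045}

```text
clock: 30.0
tool_pos: [0.4989, 0.1573, 0.0661]
tcp_rot: [[-0.141, 0.0, 0.99], [-0.99, -0.001, -0.141], [0.001, -1.0, 0.0]]
ft_force: [-3.7, -2.5, 8.0]
grip_width: 0.0511
```

Run:
```python
from h import *
st()
```

```text
30.0 [0.4989, 0.1573, 0.0661] F [-3.7, -2.5, 8.0] w 0.0511 q [0.31, 0.42, -0.2, 0.95, -0.0, 2.02]
```

Emit:
servo_tool:
  targets:
    - {"translation": [0, -0.0005, 0], "roll": 0, "jaw": 0.045}
    - {"translation": [0, -0.0005, 0], "roll": 0, "jaw": 0.07}
    - {"translation": [0, -0.0005, 0], "roll": 0, "jaw": 0.07}
    - {"translation": [0, -0.0005, 0], "roll": 0, "jaw": 0.07}
    - {"translation": [0, -0.04, 0], "roll": 0, "jaw": 0.07}
    - {"translation": [0, -0.08, 0], "roll": 0, "jaw": 0.07}
    - {"translation": [0, -0.12, 0], "roll": 0, "jaw": 0.07}
    - {"translation": [0.1, -0.14, -0.06], "roll": 0, "jaw": 0.05}
    - {"translation": [0.1, -0.14, -0.1], "roll": 0, "jaw": 0.05}
    - {"translation": [0.1, -0.14, -0.1], "roll": 0, "jaw": 0.05}
    - {"translation": [0.1, -0.14, -0.1], "roll": 0, "jaw": 0.05}

```text
clock: 31.1
tool_pos: [0.3809, 0.0715, 0.2055]
tcp_rot: [[-0.141, -0.003, 0.99], [-0.99, -0.001, -0.141], [0.001, -1.0, -0.003]]
ft_force: [1.1, 0.0, 0.6]
grip_width: 0.0503
```

```bash
cat >> h.py <<'E'
def check(X):
    """shelf frame check from top camera cloud: centre & yaw fixed"""
    Z=X[...,2];c=np.array([.5560,.2045]);a=np.radians(-8.0);ex=np.array([np.cos(a),np.sin(a)]);ey=np.array([-ex[1],ex[0]])
    xs=(X[...,:2]-c)@ex; ys=(X[...,:2]-c)@ey
    m=(np.nan_to_num(Z)>.088)&(np.abs(xs)<.09)&(np.abs(ys)<.12)
    n,l,s,cc=cv2.connectedComponentsWithStats(m.astype(np.uint8),connectivity=4)
    for i in range(1,n):
        if s[i,4]<40: continue
        k=l==i; h=np.percentile(Z[k],80); k&=(Z>h-.012)
        r=cv2.minAreaRect(np.stack([xs[k],ys[k]],1).astype(np.float32)*1000)
        print("shelf obj",np.round(r[0],1),"lane",np.round(r[0][0]-(48 if r[0][0]>0 else -48),1),np.round(r[1],1),round(r[2],1),"h",round(h,3),s[i,4])
E
python3 - <<'E'
from h import *
st();p,X=scan();check(X);cv2.imwrite("pics/t3.png",cv2.resize(p[100:290,70:430],None,fx=2.2,fy=2.2,interpolation=cv2.INTER_CUBIC))
w,_,Y=cloud("wrist");cv2.imwrite("pics/w19.png",w)
E
```

```text
31.1 [0.3809, 0.0715, 0.2055] F [1.1, 0.0, 0.6] w 0.0503 q [0.19, 0.03, -0.31, 1.23, -0.0, 1.9]
[419.0, 147.0] h 0.121 ([652.4, -445.6], [47.9, 48.0], 'long yaw', 58.6, 290)
big ([556.2, 205.0], [178.3, 237.5], 'long yaw', 82.0, 5358) 0.101
[403.0, 227.0] h 0.065 ([431.4, -412.7], [19.2, 20.5], 'long yaw', 91.6, 58)
[161.0, 238.0] h 0.043 ([381.7, 263.0], [16.9, 53.2], 'long yaw', 179.3, 59)
[352.0, 258.0] h 0.058 ([340.8, -274.2], [44.1, 45.2], 'long yaw', 92.5, 227)
shelf obj [48.5 31.1] lane 0.5 [44.5 43.4] 13.0 h 0.109 269
shelf obj [ 48.5 -32. ] lane 0.5 [43.2 45.2] 10.5 h 0.108 261
shelf obj [-46.5  56.6] lane 1.5 [52.2 43.2] 0.8 h 0.102 315
shelf obj [-47.    1.3] lane 1.0 [42.9 51.7] 89.0 h 0.102 314
shelf obj [-46.6 -52.7] lane 1.4 [42.4 52.1] 89.8 h 0.102 312
```

View pics/t3.png

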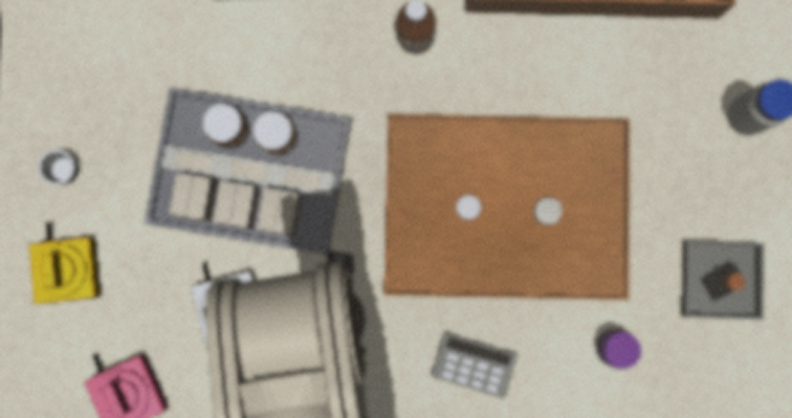

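View pics/w19.png

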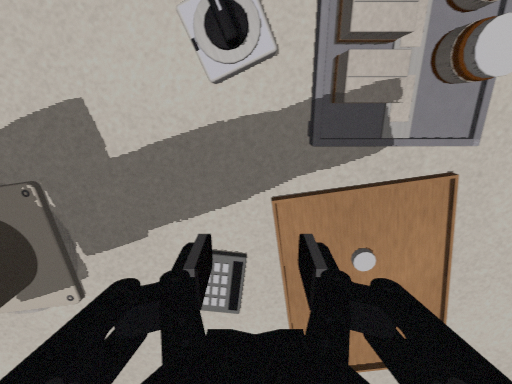

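Run:
```python
from h import *
st();go(.3783,.228,.13,15.7)
```

```text
31.2 [0.3858, 0.0733, 0.206] F [0.5, 0.2, 0.6] w 0.0502 q [0.19, 0.04, -0.3, 1.23, 0.0, 1.9]
GO (0.3783, 0.228, 0.13, 15.7) [[-0.1521, 0.076, -0.0293], ('roll', np.float64(-0.4147), 'q6', np.float64(1.899), 'alt', np.float64(2.727)), ('rows>=', 4)] now [0.3858, 0.0733, 0.206] yaw -8.1
```

Emit:
servo_tool:
  targets:
    - {"translation": [-0.152, 0.02, -0.029], "roll": -0.414, "jaw": 0.04}
    - {"translation": [-0.152, 0.02, -0.029], "roll": -0.414, "jaw": 0.04}
    - {"translation": [-0.152, 0.03, -0.029], "roll": -0.414, "jaw": 0.04}
    - {"translation": [-0.152, 0.06, -0.029], "roll": -0.414, "jaw": 0.04}
    - {"translation": [-0.152, 0.076, -0.029], "roll": -0.414, "jaw": 0.04}
    - {"translation": [-0.152, 0.076, -0.029], "roll": -0.414, "jaw": 0.04}
    - {"translation": [-0.152, 0.076, -0.029], "roll": -0.414, "jaw": 0.04}
    - {"translation": [-0.152, 0.076, -0.029], "roll": -0.414, "jaw": 0.04}

```text
clock: 32.0
tool_pos: [0.3796, 0.2286, 0.1303]
tcp_rot: [[0.27, 0.002, 0.963], [-0.963, 0.001, 0.27], [-0.001, -1.0, 0.002]]
ft_force: [1.1, -0.3, 0.8]
grip_width: 0.0399
```

Run:
```python
from h import *
w,_,Y=cloud("wrist");cv2.imwrite("pics/w20.png",w);st()
print(near(Y,.378,.228,.07,.09,.035),near(Y,.378,.228,.03,.04,.06))
go(.3783,.228,.053,15.7)
```

```text
32.05 [0.3796, 0.2285, 0.1304] F [-0.5, -0.6, 0.2] w 0.0398 q [0.54, 0.2, -0.32, 1.04, 0.0, 1.84]
([375.9, 228.1], [13.4, 40.9], 'long yaw', 106.0, 885) ([376.1, 228.1], [79.2, 79.7], 'long yaw', 16.4, 4523)
GO (0.3783, 0.228, 0.053, 15.7) [[0.0002, 0.0774, -0.0015], ('roll', np.float64(-0.0006), 'q6', np.float64(1.839), 'alt', np.float64(3.141)), ('rows>=', 2)] now [0.3796, 0.2285, 0.1304] yaw 15.7
```

View pics/w20.png

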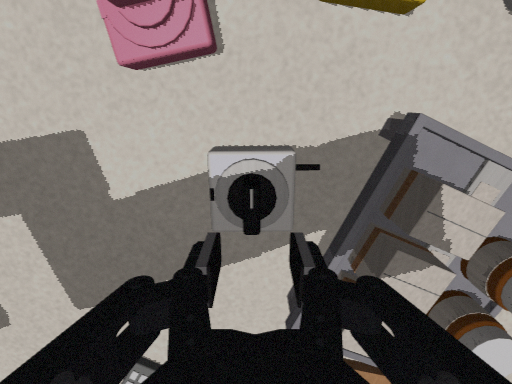

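Emit:
servo_tool:
  targets:
    - {"translation": [0, 0.03, -0.002], "roll": 0, "jaw": 0.04}
    - {"translation": [0, 0.06, -0.002], "roll": 0, "jaw": 0.04}
    - {"translation": [0, 0.077, -0.002], "roll": 0, "jaw": 0.04}
    - {"translation": [0, 0.077, -0.002], "roll": 0, "jaw": 0.04}
    - {"translation": [0, 0.077, -0.002], "roll": 0, "jaw": 0.005}
    - {"translation": [0, 0.077, -0.002], "roll": 0, "jaw": 0.005}
    - {"translation": [0, 0.077, -0.002], "roll": 0, "jaw": 0.005}
    - {"translation": [0, 0.077, -0.002], "roll": 0, "jaw": 0.005}
    - {"translation": [0, 0.077, -0.002], "roll": 0, "jaw": 0.005}

```text
clock: 32.95
tool_pos: [0.3771, 0.2279, 0.054]
tcp_rot: [[0.271, 0.002, 0.963], [-0.963, 0.001, 0.271], [-0.001, -1.0, 0.002]]
ft_force: [-2.8, -1.4, 6.8]
grip_width: 0.0129
```

Run:
```python
from h import *
st();s=get_state();print(np.round(s["ft_torque"],3))
```

```text
32.95 [0.3771, 0.2279, 0.054] F [-2.8, -1.4, 6.8] w 0.0129 q [0.54, 0.29, -0.44, 0.84, 0.0, 1.84]
[-0.22   0.458 -0.012]
```

Emit:
servo_tool:
  targets:
    - {"translation": [0, 0, 0], "roll": -0.1, "jaw": 0.005}
    - {"translation": [0, 0, 0], "roll": -0.2, "jaw": 0.005}
    - {"translation": [0, 0, 0], "roll": -0.3, "jaw": 0.005}
    - {"translation": [0, 0, 0], "roll": -0.4, "jaw": 0.005}
    - {"translation": [0, 0, 0], "roll": -0.5, "jaw": 0.005}

```text
clock: 33.45
tool_pos: [0.3769, 0.2278, 0.054]
tcp_rot: [[0.702, 0.002, 0.712], [-0.712, 0.001, 0.702], [0.0, -1.0, 0.002]]
ft_force: [-2.5, -1.9, 6.6]
grip_width: 0.013
```

Run:
```python
from h import *
w,_,Y=cloud("wrist");cv2.imwrite("pics/w21.png",w)
st();s=get_state();print(np.round(s["ft_torque"],3));go(.377,.228,.054,15.7)
```

```text
33.5 [0.3769, 0.2278, 0.054] F [-2.1, -1.2, 7.2] w 0.013 q [0.54, 0.29, -0.44, 0.84, 0.0, 1.33]
[-0.255  0.58   0.035]
GO (0.377, 0.228, 0.054, 15.7) [[-0.0001, 0.0, 0.0002], ('roll', np.float64(0.5071), 'q6', np.float64(1.333), 'alt', np.float64(-2.634)), ('rows>=', 1)] now [0.3769, 0.2278, 0.054] yaw 44.8
```

View pics/w21.png

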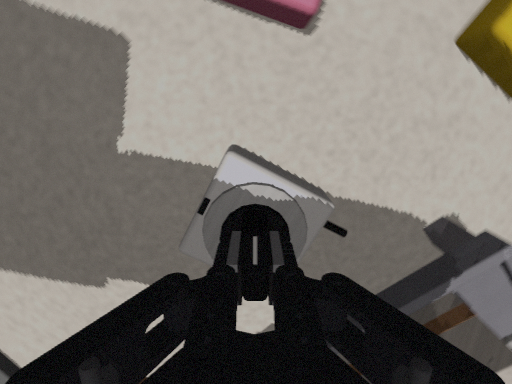

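Emit:
servo_tool:
  targets:
    - {"translation": [0, 0, 0], "roll": -0.1, "jaw": 0.005}
    - {"translation": [0, 0, 0], "roll": -0.2, "jaw": 0.005}
    - {"translation": [0, 0, 0], "roll": -0.3, "jaw": 0.005}
    - {"translation": [0, 0, 0], "roll": -0.4, "jaw": 0.005}

```text
clock: 33.9
tool_pos: [0.3768, 0.2277, 0.054]
tcp_rot: [[0.924, 0.002, 0.383], [-0.383, 0.001, 0.924], [0.001, -1.0, 0.002]]
ft_force: [-3.1, -1.9, 6.6]
grip_width: 0.0136
```

Run:
```python
from h import *
st();s=get_state();print(np.round(s["ft_torque"],3));go(.377,.228,.054,15.7)
```

```text
33.9 [0.3768, 0.2277, 0.054] F [-3.1, -1.9, 6.6] w 0.0136 q [0.54, 0.29, -0.44, 0.84, 0.0, 0.94]
[-0.318  0.628  0.005]
GO (0.377, 0.228, 0.054, 15.7) [[0.0001, 0.0, 0.0003], ('roll', np.float64(0.9039), 'q6', np.float64(0.936), 'alt', np.float64(-2.238)), ('rows>=', 1)] now [0.3768, 0.2277, 0.054] yaw 67.5
```

Run:
```python
from h import *
w,_,Y=cloud("wrist");cv2.imwrite("pics/w22.png",cv2.resize(w[100:384,120:400],None,fx=2,fy=2))
s=get_state();print(np.round(s["ft_torque"],3),s["grip_width"])
```

```text
[-0.289  0.638  0.059] 0.012826005283126671
```

View pics/w22.png

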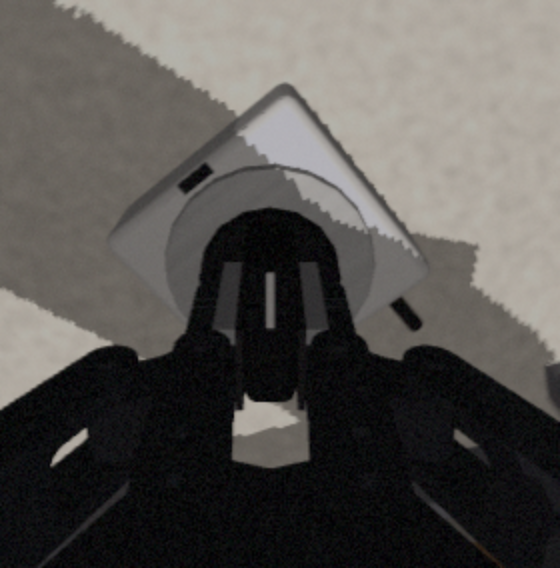

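Emit:
servo_tool:
  targets:
    - {"translation": [0, 0, 0], "roll": -0.1, "jaw": 0.005}
    - {"translation": [0, 0, 0], "roll": -0.2, "jaw": 0.005}
    - {"translation": [0, 0, 0], "roll": -0.3, "jaw": 0.005}
    - {"translation": [0, 0, 0], "roll": -0.4, "jaw": 0.005}

```text
clock: 34.35
tool_pos: [0.3767, 0.2276, 0.054]
tcp_rot: [[1.0, 0.001, -0.007], [0.007, 0.001, 1.0], [0.001, -1.0, 0.001]]
ft_force: [-2.8, -2.0, 7.0]
grip_width: 0.0129
```

Run:
```python
from h import *
st();s=get_state();print(np.round(s["ft_torque"],3));go(.377,.228,.054,15.7)
```

```text
34.35 [0.3767, 0.2276, 0.054] F [-2.8, -2.0, 7.0] w 0.0129 q [0.54, 0.29, -0.44, 0.84, 0.0, 0.54]
[-0.353  0.71  -0.109]
GO (0.377, 0.228, 0.054, 15.7) [[0.0003, -0.0, 0.0004], ('roll', np.float64(1.3039), 'q6', np.float64(0.536), 'alt', np.float64(-1.838)), ('rows>=', 1)] now [0.3767, 0.2276, 0.054] yaw 90.4
```

Emit:
servo_tool:
  targets:
    - {"translation": [0, 0, 0], "roll": -0.06, "jaw": 0.005}
    - {"translation": [0, 0, 0], "roll": -0.12, "jaw": 0.005}
    - {"translation": [0, 0, 0], "roll": -0.18, "jaw": 0.005}

```text
clock: 34.65
tool_pos: [0.3767, 0.2275, 0.054]
tcp_rot: [[0.983, 0.001, -0.184], [0.184, 0.001, 0.983], [0.001, -1.0, 0.0]]
ft_force: [-2.3, -1.4, 6.5]
grip_width: 0.0132
```

Run:
```python
from h import *
st();s=get_state();print(np.round(s["ft_torque"],3));go(.377,.228,.054,15.7)
w,_,Y=cloud("wrist");cv2.imwrite("pics/w23.png",cv2.resize(w[100:384,120:400],None,fx=2,fy=2))
s=get_state();print(np.round(s["ft_torque"],3),np.round(s["joint_torque"],2))
```

```text
34.65 [0.3767, 0.2275, 0.054] F [-2.3, -1.4, 6.5] w 0.0132 q [0.54, 0.29, -0.44, 0.84, -0.0, 0.36]
[-0.457  0.752 -0.014]
GO (0.377, 0.228, 0.054, 15.7) [[0.0004, 0.0, 0.0004], ('roll', np.float64(1.4822), 'q6', np.float64(0.358), 'alt', np.float64(-1.659)), ('rows>=', 1)] now [0.3767, 0.2275, 0.054] yaw 100.6
[-0.432  0.707  0.022] [ 1.700e-01 -3.149e+01  1.987e+01 -1.520e+00  2.000e-02 -1.500e-01]
```

View pics/w23.png

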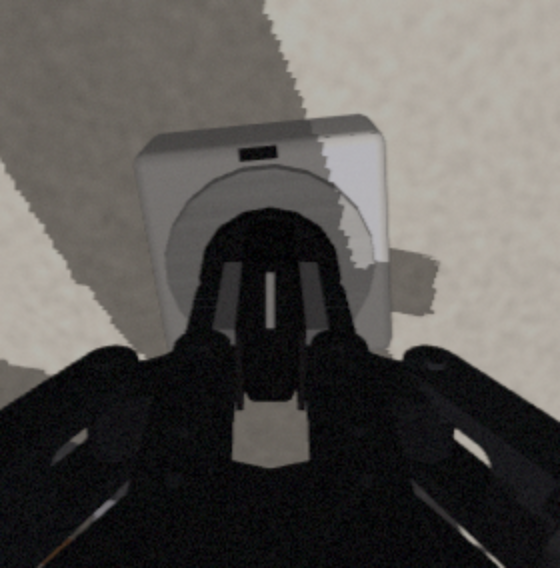

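Emit:
servo_tool:
  targets:
    - {"translation": [0, 0, 0], "roll": -0.03, "jaw": 0.005}
    - {"translation": [0, 0, 0], "roll": -0.06, "jaw": 0.005}
    - {"translation": [0, 0, 0], "roll": -0.09, "jaw": 0.005}
    - {"translation": [0, 0, 0], "roll": -0.12, "jaw": 0.005}

```text
clock: 35.1
tool_pos: [0.3767, 0.2275, 0.054]
tcp_rot: [[0.955, 0.001, -0.298], [0.298, 0.001, 0.955], [0.001, -1.0, 0.0]]
ft_force: [-3.1, -2.4, 7.2]
grip_width: 0.0127
```

Run:
```python
from h import *
st();s=get_state();go(.377,.228,.054,15.7)
w,_,Y=cloud("wrist");cv2.imwrite("pics/w24.png",cv2.resize(w[100:384,120:400],None,fx=2,fy=2))
s=get_state();print(np.round(s["ft_torque"],3),np.round(s["joint_torque"],2))
```

```text
35.1 [0.3767, 0.2275, 0.054] F [-3.1, -2.4, 7.2] w 0.0127 q [0.54, 0.29, -0.44, 0.84, -0.0, 0.24]
GO (0.377, 0.228, 0.054, 15.7) [[0.0004, -0.0, 0.0004], ('roll', np.float64(-1.5423), 'q6', np.float64(0.241), 'alt', np.float64(1.599)), ('rows>=', 1)] now [0.3767, 0.2275, 0.054] yaw 107.3
[-0.369  0.86  -0.937] [  1.03 -31.47  19.89  -1.56  -0.1   -1.11]
```

View pics/w24.png

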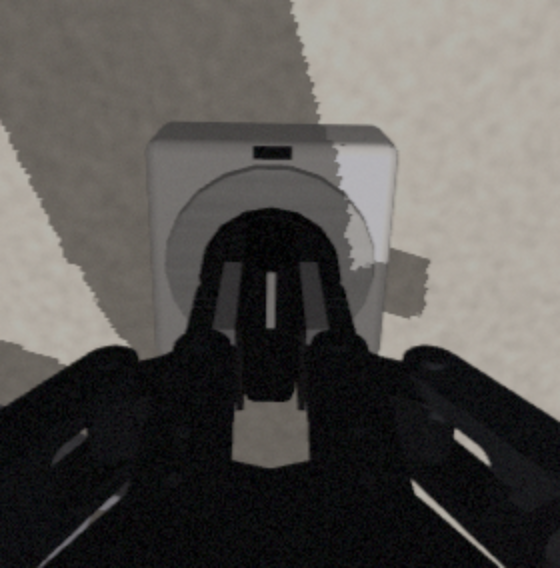

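Emit:
servo_tool:
  targets:
    - {"translation": [0, 0, 0], "roll": 0, "jaw": 0.04}
    - {"translation": [0, 0, 0], "roll": 0, "jaw": 0.04}
    - {"translation": [0, 0, 0], "roll": 0, "jaw": 0.04}
    - {"translation": [0, -0.03, 0], "roll": 0, "jaw": 0.04}
    - {"translation": [0, -0.07, 0], "roll": 0, "jaw": 0.04}
    - {"translation": [0, -0.11, 0], "roll": 0, "jaw": 0.04}
    - {"translation": [0, -0.13, 0], "roll": 0, "jaw": 0.04}
    - {"translation": [0, -0.13, 0], "roll": 0, "jaw": 0.04}

```text
clock: 35.95
tool_pos: [0.3787, 0.2289, 0.1857]
tcp_rot: [[0.954, 0.007, -0.299], [0.299, 0.004, 0.954], [0.008, -1.0, 0.002]]
ft_force: [0.4, -0.0, 0.9]
grip_width: 0.0401
```

Run:
```python
from h import *
w,_,Y=cloud("wrist");cv2.imwrite("pics/w25.png",w);st()
print(near(Y,.376,.228,.07,.09,.035),near(Y,.376,.228,.03,.04,.06))
go(.32,-.02,.25,20)
```

```text
36.0 [0.3775, 0.2282, 0.1836] F [-0.4, -0.2, -0.8] w 0.0398 q [0.54, 0.15, -0.24, 1.18, 0.0, 0.24]
([375.9, 227.0], [14.0, 40.7], 'long yaw', 16.1, 586) ([376.3, 227.0], [79.1, 79.6], 'long yaw', 16.2, 3227)
GO (0.32, -0.02, 0.25, 20) [[-0.1287, -0.0671, -0.2196], ('roll', np.float64(1.5251), 'q6', np.float64(0.24), 'alt', np.float64(-1.616)), ('rows>=', 6)] now [0.3775, 0.2282, 0.1836] yaw 107.4
```

View pics/w25.png

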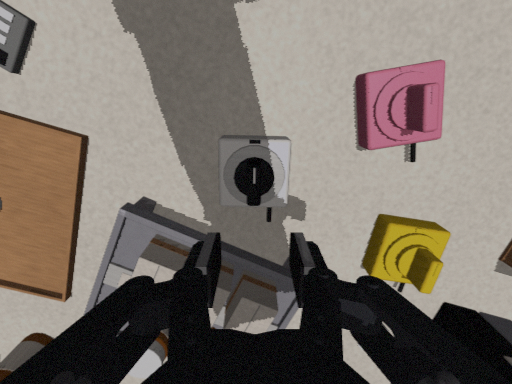

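Emit:
servo_tool:
  targets:
    - {"translation": [0, -0.04, 0], "roll": 0, "jaw": 0.04}
    - {"translation": [-0.129, -0.067, -0.22], "roll": 1.0, "jaw": 0.04}
    - {"translation": [-0.129, -0.067, -0.22], "roll": 1.0, "jaw": 0.04}
    - {"translation": [-0.129, -0.067, -0.22], "roll": 1.0, "jaw": 0.04}
    - {"translation": [-0.129, -0.067, -0.22], "roll": 1.0, "jaw": 0.04}
    - {"translation": [-0.129, -0.067, -0.22], "roll": 1.0, "jaw": 0.04}
    - {"translation": [-0.129, -0.067, -0.22], "roll": 1.0, "jaw": 0.04}
    - {"translation": [-0.129, -0.067, -0.22], "roll": 1.0, "jaw": 0.04}
    - {"translation": [-0.129, -0.067, -0.22], "roll": 1.0, "jaw": 0.04}
    - {"translation": [-0.129, -0.067, -0.22], "roll": 1.0, "jaw": 0.04}

```text
clock: 37.0
tool_pos: [0.3184, -0.021, 0.2482]
tcp_rot: [[0.768, -0.002, 0.64], [-0.64, 0.0, 0.768], [-0.002, -1.0, -0.001]]
ft_force: [0.4, 0.1, -0.2]
grip_width: 0.0398
```

Emit:
servo_tool:
  targets:
    - {"translation": [0, 0, 0], "roll": 0, "jaw": 0.04}
    - {"translation": [0, 0, 0], "roll": 0, "jaw": 0.04}
    - {"translation": [0, 0, 0], "roll": 0, "jaw": 0.04}

```text
clock: 37.3
tool_pos: [0.319, -0.0206, 0.2491]
tcp_rot: [[0.768, -0.0, 0.64], [-0.64, -0.0, 0.768], [-0.0, -1.0, -0.0]]
ft_force: [-0.7, -0.6, -0.3]
grip_width: 0.04
```

Run:
```python
from h import *
st();p,X=scan();check(X);cv2.imwrite("pics/t4.png",cv2.resize(p[100:310,70:430],None,fx=2.2,fy=2.2,interpolation=cv2.INTER_CUBIC))
print("knob",near(X,.38,.228,.07,.09,.035))
s,_=capture("side");cv2.imwrite("pics/s4.png",s)
```

```text
37.3 [0.319, -0.0206, 0.2491] F [-0.7, -0.6, -0.3] w 0.04 q [-0.06, -0.13, -0.35, 1.36, -0.0, 0.63]
[419.0, 147.0] h 0.121 ([652.2, -446.1], [46.9, 50.0], 'long yaw', 92.9, 290)
big ([556.2, 204.8], [178.4, 236.9], 'long yaw', 82.0, 5366) 0.101
[173.0, 239.0] h 0.071 ([379.8, 228.2], [14.9, 41.2], 'long yaw', 16.9, 91)
[403.0, 227.0] h 0.066 ([431.4, -413.4], [19.1, 19.2], 'long yaw', 1.6, 54)
[352.0, 258.0] h 0.058 ([341.2, -274.9], [43.7, 44.6], 'long yaw', 95.1, 225)
shelf obj [48.1 31.2] lane 0.1 [45.7 43.5] 11.9 h 0.108 269
shelf obj [ 48.3 -31.6] lane 0.3 [43.5 43.6] 10.4 h 0.108 261
shelf obj [-46.5  56.3] lane 1.5 [43. 52.] 90.0 h 0.102 319
shelf obj [-47.2   1.6] lane 0.8 [42.5 51.3] 89.7 h 0.102 312
shelf obj [-46.7 -52.6] lane 1.3 [51.8 42.6] 0.0 h 0.102 312
knob ([379.8, 228.4], [14.8, 41.1], 'long yaw', 15.5, 83)
```

View pics/t4.png

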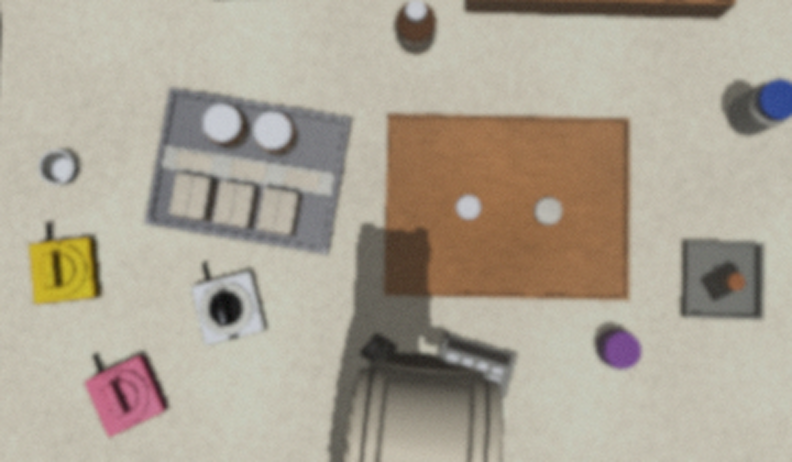

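View pics/s4.png

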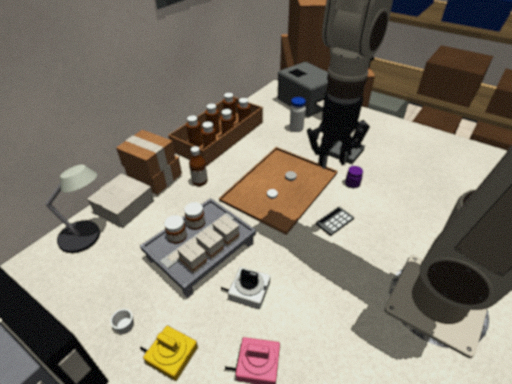

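Run:
```python
from h import *
print(sign_off())
```

```text
the job is handed in; nothing more can be done
None
```

The shelf is restocked, the stamp is in its tray and the lamp's dimmer is at its off stop; I handed the job in at about 37 s. The sign-off reports no verdict.

What I moved:
- **Stamp:** from the front lane into the middle of its tray.
- **Jars:** both white-capped jars into the back lane. Only two were there, and I left the purple look-alike alone.
- **Cartons:** all three into the front lane.
- **Dimmer:** the black knob on the white box, turned about 90° anticlockwise until it stopped. I left the pink and yellow look-alikes alone.

Final checks, from the top and side views with the arm clear:

| Item | Distance from lane middle | Spacing | Squareness |
|---|---|---|---|
| Jars | within 0.5 mm | 63 mm | – |
| Cartons | within 1.5 mm | about 54–55 mm | within 1° |

- **Stamp:** it stands upright within about 2 mm of the tray's middle.
- **Knob:** it met the stop at about 0.9 N m, lines up with the mark on its box, and did not move when I let go.
- **Bystanders:** I saw none of them move.

No final check failed. The top and wrist cameras disagreed by about 3.5 mm in x throughout. I worked from the average, well inside the 12 mm tolerance.

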